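# Put the cactus pots under the locked cover

### The job

Draw back the brass bolt on the potting shelf, slide the clear cover fully open, and seat every cactus pot that is standing on the bench upright and fully home in a celadon cachepot of its own. Then slide the cover fully shut over them and push the bolt home again. Leave the celadon pot, the saucer and the tweezer where they are.

Things in the scene. Friction and masses are not known exactly. Their poses are not given: they have to be found in the camera images.
- pot1_c (a point): loose tapered terracotta pot with a ball cactus (3 or 4 such pots, all alike; an absent one reads None). Point on its axis, 48 mm above its underside; z points up the pot. Heavy foot 44 mm across, widening to 60 mm at 45 mm up, then a nearly straight collar (grip across it) to 62 mm at 75 mm up; rigid cactus up to 96 mm. About 0.22 to 0.37 kg.
- pot2_c (a point): loose tapered terracotta pot with a ball cactus (3 or 4 such pots, all alike; an absent one reads None). Point on its axis, 48 mm above its underside; z points up the pot. Heavy foot 44 mm across, widening to 60 mm at 45 mm up, then a nearly straight collar (grip across it) to 62 mm at 75 mm up; rigid cactus up to 96 mm. About 0.22 to 0.37 kg.
- pot3_c (a point): loose tapered terracotta pot with a ball cactus (3 or 4 such pots, all alike; an absent one reads None). Point on its axis, 48 mm above its underside; z points up the pot. Heavy foot 44 mm across, widening to 60 mm at 45 mm up, then a nearly straight collar (grip across it) to 62 mm at 75 mm up; rigid cactus up to 96 mm. About 0.22 to 0.37 kg.
- pot4_c (a point): loose tapered terracotta pot with a ball cactus (3 or 4 such pots, all alike; an absent one reads None). Point on its axis, 48 mm above its underside; z points up the pot. Heavy foot 44 mm across, widening to 60 mm at 45 mm up, then a nearly straight collar (grip across it) to 62 mm at 75 mm up; rigid cactus up to 96 mm. About 0.22 to 0.37 kg.
- seat1 (a point): where a pot's point (48 mm up) comes when it sits home in cachepot 1, a fixed celadon cup tapered like the pot: mouth 57 mm across, rim 15 mm below this point. A seated pot hangs in the taper, underside 33 mm below the rim. Four cachepots stand 80 mm apart along shelf y (seat1 at -y, seat4 at +y); any pot may go in any.
- seat2 (a point): where a pot's point (48 mm up) comes when it sits home in cachepot 2, a fixed celadon cup tapered like the pot: mouth 57 mm across, rim 15 mm below this point. A seated pot hangs in the taper, underside 33 mm below the rim. Four cachepots stand 80 mm apart along shelf y (seat1 at -y, seat4 at +y); any pot may go in any.
- seat3 (a point): where a pot's point (48 mm up) comes when it sits home in cachepot 3, a fixed celadon cup tapered like the pot: mouth 57 mm across, rim 15 mm below this point. A seated pot hangs in the taper, underside 33 mm below the rim. Four cachepots stand 80 mm apart along shelf y (seat1 at -y, seat4 at +y); any pot may go in any.
- seat4 (a point): where a pot's point (48 mm up) comes when it sits home in cachepot 4, a fixed celadon cup tapered like the pot: mouth 57 mm across, rim 15 mm below this point. A seated pot hangs in the taper, underside 33 mm below the rim. Four cachepots stand 80 mm apart along shelf y (seat1 at -y, seat4 at +y); any pot may go in any.
- shelf: fixed walnut potting shelf, 270 x 400 mm; origin on the table; x axis: the way the cover opens (away from the robot), y along the cachepots (robot's left), z up. Case 40 mm high from x -120 to 150 mm, cachepots at x -50 mm, rims 82 mm up; end boards at y +-182 mm, 155 mm high. Drawer front and white clip dispenser on it are fixed, not part of the job.
- cover (a joint): clear sliding cover, 110 (shelf x) x 356 x 6 mm, top face 162 mm above the table: 0 = shut over the cachepots, 0.135 m = fully open to shelf +x, near edge then 80 mm beyond the row's centre. Seated cacti pass 11 mm below it. About 3 N moves it, it stays where left. With the bolt shut it moves only 9 mm.
- cover_grip (a point): middle of the cover's walnut handle bar, 14 mm thick (shelf x), 70 mm long (shelf y); this point is 25 mm above the cover's top face, the bar ends 15 mm above this point.
- bolt (a joint): brass lock bolt on the shelf's left end, slides along shelf y: 0 = shut, tip behind the cover's far edge; 0.03 m = fully drawn back to shelf +y; the cover is free beyond 0.018. Goes home only with the cover shut (or fully open, not wanted). About 2 N moves it, it stays where left.
- bolt_grip (a point): the bolt's black finger tab, 12 mm thick (shelf y), 26 mm long (shelf x); this point is 24 mm above the top of the brass bolt; the tab ends 18 mm above this point, about 207 mm above the table.
- celadon: loose celadon pot, 96 mm across, 85 mm high, bystander; origin under its centre
- saucer: loose aluminium saucer, 90 mm across, 14 mm high, bystander; origin under its centre
- tweezer: loose steel bonsai tweezer, 150 mm long, lying flat, bystander; origin under its middle
There are look-alikes about, which are no part of the job. What is shaped like the part that bears pot1_c but pink or red is not meant. What is shaped like the part that bears pot3_c but pink is not meant.

How it is judged:
On the way, in this order (a step that is already met when the one before it is completed fails the run):
1. the bolt is drawn back while the cover is still shut (value of joint bolt above 0.018 m and value of joint cover below 0.012 m), for 0.2 s.
2. the cover is slid fully open (value of joint cover above 0.12 m), for 0.2 s.
3. every pot present is seated home in a cachepot ((distance between pot1_c and seat1 below 0.007 m or distance between pot1_c and seat2 below 0.007 m or distance between pot1_c and seat3 below 0.007 m or distance between pot1_c and seat4 below 0.007 m) and angle between each of pot1_c, pot2_c, pot3_c, pot4_c's own z axis and vertical below 0.09 rad and (distance between pot2_c and seat1 below 0.007 m or distance between pot2_c and seat2 below 0.007 m or distance between pot2_c and seat3 below 0.007 m or distance between pot2_c and seat4 below 0.007 m) and (distance between pot3_c and seat1 below 0.007 m or distance between pot3_c and seat2 below 0.007 m or distance between pot3_c and seat3 below 0.007 m or distance between pot3_c and seat4 below 0.007 m) and (distance between pot4_c and seat1 below 0.007 m or distance between pot4_c and seat2 below 0.007 m or distance between pot4_c and seat3 below 0.007 m or distance between pot4_c and seat4 below 0.007 m)), for 0.2 s.
4. the cover is slid shut again (value of joint cover below 0.008 m), for 0.2 s.
At the end, for the whole second after the job is handed in: every pot present stands within 7 mm of a seat point, upright within 5 degrees and at rest; the cover is within 8 mm of shut and the bolt within 8 mm of shut (all of step 3 and value of joint each of cover, bolt below 0.008 m and linear speed of each of pot1, pot2, pot3, pot4 below 0.02 m/s); the robot touches nothing.
It fails at once if the celadon is moved more than 30 mm (distance of celadon from where it was at the start of the episode above 0.03 m).
It fails at once if the saucer is moved more than 30 mm (distance of saucer from where it was at the start of the episode above 0.03 m).
It fails at once if the tweezer is moved more than 30 mm (distance of tweezer from where it was at the start of the episode above 0.03 m).
Of pot1, pot2, pot3, pot4 only 3 to 4 are there at a start; the rules pass over those that are not, and their reading is None.
At some moment in a run one of pot1, pot2, pot3, pot4 may be knocked a few centimetres aside while the robot is not near it.
It also fails if it takes over 208 s, if anything falls off the work surface, if the arm or the gripper's body presses on something with over 40 N, if the wrist force passes 120 N, or if a joint passes its speed limit or range.

### The arm

A 6-joint arm with a two-finger parallel gripper is mounted at the origin on the work surface. World frame = base frame: x ahead of the robot, y to its left, z up, the work surface at z = 0. Lengths are in m, angles in rad, forces in N, time in s.
With the tool pointing down it reaches from about 0.225 to 0.875 m from the base axis. Payload 3.4 kg.
Tool frame: the origin (TCP) lies on the mounting face of the last link; the fingertips stand 173 mm ahead of it and the grasp point (between the pads) lies 155 mm ahead of it; x points along the fingers, y is the direction in which the jaws open and shut, and the axes are right-handed (so a half turn about x gives the same grasp; the last joint's range is limited). The gripper opens to 85 mm and grips with 20 to 120 N. Pads are 22 mm wide; open, the fingers measure 114 mm over their backs; the gripper's body (76 mm by 85 mm) begins 54 mm behind the grasp point. The pads swing forward as they close: fully open they stand 13 mm farther back than shut.
Start: joints at [1.067, 0.276, 1.505, -0, 1.361, -0.121], TCP at [0.215, 0.533, 0.405] pointing down, gripper open.
Joint ranges: [-2.89, 2.89], [-0.75, 2.08], [0.22, 2.7], [-1.18, 4.32], [0.11, 2.71], [-2.7, 2.7]. Speed limits (rad/s): [2.57, 2.57, 3.14, 3.14, 3.14, 3.14].

### API

Orientations are given as a unit quaternion [w, x, y, z].
In Python, from rig import manip gives the robot as it stands.
- The arm moves only by the tool arm_command, never from a script. Its argument "targets" is a list of rows, each an object with "dp": the shift along the tool's x, y, z in m, a list of three; "turn": the turn, a rotation vector about the tool's x, y, z in degrees, a list of three; "grip": the opening, from -1 (shut) to 1 (fully open). In form: [{"dp": [tx, ty, tz], "turn": [wx, wy, wz], "grip": grip}, ...]. A call has 1 to 8 rows; each row shifts and turns the commanded pose from where the row before left it, along the tool's axes as they then stand; what a row does not reach is not made up. A row lasts 1/10 s, in which the tool goes at most 50 mm and 8.59 degrees, less where a joint would pass 70% of its speed; a pose out of reach is approached as far as the arm can. A call with a gripper value outside its range is refused whole. The fingers move at their own pace and stop on an object; "grip_force" is the grip in N (left out, the last holds). Time passes only in rows, so rows that do not move let the fingers close. It gives the time, the measured TCP pose, the force and the opening at its end, in the units of the state.
- manip.get_state(): the state, without advancing time (a new reading comes with each control period).
- manip.get_image(name): name is "side" or "top" or "wrist"; returns the picture (420x560x3 uint8, red, green, blue); there is no depth.
- manip.calibration(name): a dict with "fx", "fy", "cx", "cy" (pixels), "R" (3x3) and "t" (3): a world point X has camera coordinates R X + t. Camera axes: x right, y down, z forward; pixel columns grow to the right and rows downward; lengths in m; the calibration is good to about 2 mm. A picture is of the moment at which its call begins: read the wrist's pose just before it. calibration takes no time and is no camera call; for the wrist camera it gives the pose at the moment of the call.
- manip.sign_off(): hands the job in, once; it reports no verdict.
The state is a dict: "clock": time; "qpos": joint angles; "qd": joint speeds; "effort": joint torques, N m; "position": TCP position; "ee_rot": TCP orientation; "contact_force": force on the tool from outside, world axes, zero at the start; "moment": the same for the moment, N m; "width": finger opening in m.
Only numpy, scipy, OpenCV 4.12 (cv2) and the standard library are available. Lean on these libraries where they do the work, as an engineer would, in place of code of your own. Each camera call takes 0.05 s, during which the arm holds its last target.

## Working session

There is one attempt and no reset: what is moved stays moved. The work goes in short steps, Python scripts to look and compute and a tool call to move; the robot and the scene stay as the last step left them, time stands still between calls to the robot, and variables do not carry over. Pictures are saved under pics/ and viewed, and the job is handed in when it is done.

Besides the shell and the picture viewer there is one more tool, called after "Request:" as name([rows], argument=value, ...), one row to a line, values as JSON. arm_command: Moves the arm, as the interface text tells. Its arguments: {"type":"object","properties":{"targets":{"type":"array"},"grip_force":{"type":"number"}},"required":["targets"]}

```bash
ls; mkdir -p pics; python3 - <<'E'
from rig import manip
import cv2
print(manip.get_state())
for n in ("side","top","wrist"):
    c=manip.calibration(n); print(n,c)
    cv2.imwrite(f"pics/{n}0.png",manip.get_image(n)[:,:,::-1])
E
```

```text
pics
{'clock': 0.0, 'qpos': array([ 1.06701803e+00,  2.76572990e-01,  1.50614080e+00, -6.60610953e-06,
        1.36071670e+00, -1.20994264e-01]), 'qd': array([ 1.59543090e-03, -1.96085824e-03, -5.27023306e-05, -1.52593198e-03,
        1.00269043e-03,  1.13437797e-03]), 'effort': array([ 5.36019706e-04, -4.16772366e+01, -2.45806700e+01, -4.01879106e-04,
        1.11515424e-02, -2.55236046e-05]), 'position': array([0.21465899, 0.53318702, 0.40384893]), 'ee_rot': array([ 0.69399757,  0.1338903 ,  0.69439261, -0.13512836]), 'contact_force': array([-0.05877155,  0.25544119, -0.63906367]), 'moment': array([0.04188774, 0.02755596, 0.04639314]), 'width': 0.08571792443451134}
side {'fx': 408.52724106537164, 'fy': 408.52724106537164, 'cx': 275.6873119521921, 'cy': 206.9329265812821, 'R': array([[ 0.72309475, -0.6907451 , -0.00227717],
       [-0.49857402, -0.51963637, -0.69383139],
       [ 0.47807733,  0.50284117, -0.72013389]]), 't': array([-0.34667831,  0.42949318,  0.72977101])}
top {'fx': 495.09283471616646, 'fy': 495.09283471616646, 'cx': 277.52107185743705, 'cy': 211.97233240096983, 'R': array([[-0.02236906, -0.99956674,  0.01912992],
       [-0.98988509,  0.01946291, -0.14053006],
       [ 0.14009685, -0.02207995, -0.98989158]]), 't': array([0.0839088 , 0.60741977, 1.17479484])}
wrist {'fx': 355.0476387279311, 'fy': 355.0476387279311, 'cx': 285.64042622255187, 'cy': 211.0211336983009, 'R': array([[ 3.74607297e-01,  9.27183518e-01, -3.11982616e-04],
       [ 8.94310044e-01, -3.61236676e-01,  2.64040922e-01],
       [ 2.44701692e-01, -9.91906654e-02, -9.64511428e-01]]), 't': array([-0.5761938 , -0.0332753 ,  0.37755148])}
```

View pics/top0.png

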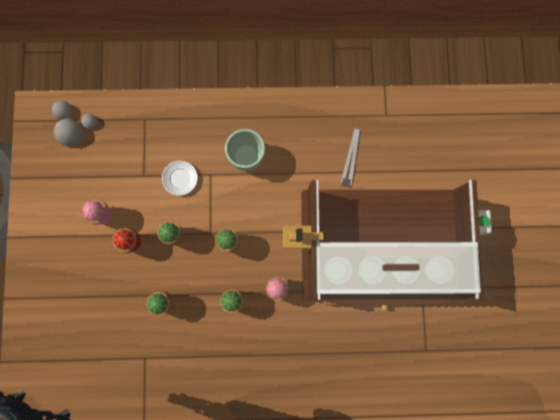

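View pics/side0.png

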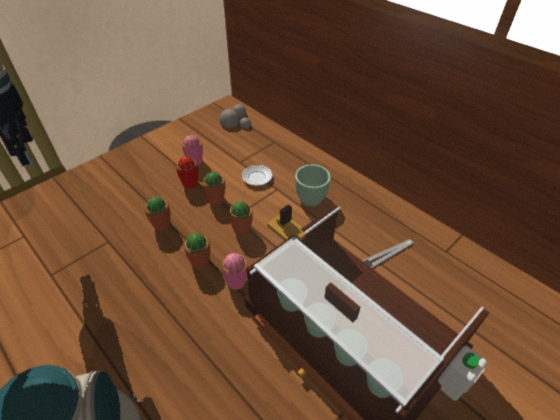

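View pics/wrist0.png

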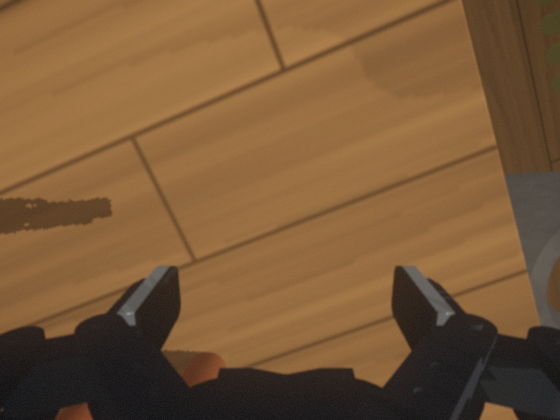

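Top view: four green cacti stand at about (169,232), (227,240), (158,303) and (232,301). The pink and red look-alikes are at (95,210), (125,240) and (277,288). The shelf is on the right, with the handle at (401,267) and the bolt tab near (298,236).

```bash
cat > h.py <<'E'
from rig import manip
import cv2, numpy as np
from scipy.spatial.transform import Rotation as Rot
def cal(n):
    c=manip.calibration(n); return c
def proj(c,X):
    p=np.array(c["R"])@np.asarray(X,float)+c["t"]; return np.array([c["fx"]*p[0]/p[2]+c["cx"],c["fy"]*p[1]/p[2]+c["cy"]])
def ray(c,uv):
    R=np.array(c["R"]); o=-R.T@c["t"]; d=R.T@np.array([(uv[0]-c["cx"])/c["fx"],(uv[1]-c["cy"])/c["fy"],1.]); return o,d/np.linalg.norm(d)
def plane(c,uv,z):
    o,d=ray(c,uv); return o+d*(z-o[2])/d[2]
def tri(c1,u1,c2,u2):
    o1,d1=ray(c1,u1);o2,d2=ray(c2,u2)
    A=np.stack([d1,-d2],1); s=np.linalg.lstsq(A,o2-o1,rcond=None)[0]
    p,q=o1+d1*s[0],o2+d2*s[1]; return (p+q)/2,np.linalg.norm(p-q)
def quat(s): q=s["ee_rot"]; return Rot.from_quat([q[1],q[2],q[3],q[0]])
def greens(img,lo=150):
    hsv=cv2.cvtColor(img,cv2.COLOR_RGB2HSV)
    m=cv2.inRange(hsv,(45,90,25),(75,255,255))
    n,l,st,ce=cv2.connectedComponentsWithStats(m)
    return [(ce[i].round(1).tolist(),st[i].tolist()) for i in range(1,n) if st[i,4]>60]
E
python3 - <<'E'
from h import *
T=cv2.imread("pics/top0.png");S=cv2.imread("pics/side0.png")
for n,I in(("top",T),("side",S)):
    print(n); [print(g) for g in greens(I[:,:,::-1])]
cv2.imwrite("pics/topc.png",cv2.resize(T[170:320,280:500],None,fx=3.6,fy=3.6,interpolation=cv2.INTER_CUBIC))
cv2.imwrite("pics/sidec.png",cv2.resize(S[190:420,220:500],None,fx=2.6,fy=2.6,interpolation=cv2.INTER_CUBIC))
E
```

```text
top
([483.8, 220.4], [479, 216, 11, 10, 80])
([167.8, 232.0], [159, 224, 18, 17, 245])
([225.1, 239.1], [218, 231, 16, 17, 206])
([230.6, 300.7], [222, 292, 18, 18, 254])
([157.1, 303.4], [148, 295, 19, 18, 267])
side
([212.4, 178.3], [206, 173, 15, 12, 140])
([155.2, 204.1], [148, 198, 16, 14, 178])
([239.5, 208.2], [232, 202, 16, 14, 166])
([195.5, 241.4], [187, 234, 18, 16, 228])
([470.5, 360.1], [463, 353, 16, 15, 182])
```

View pics/topc.png

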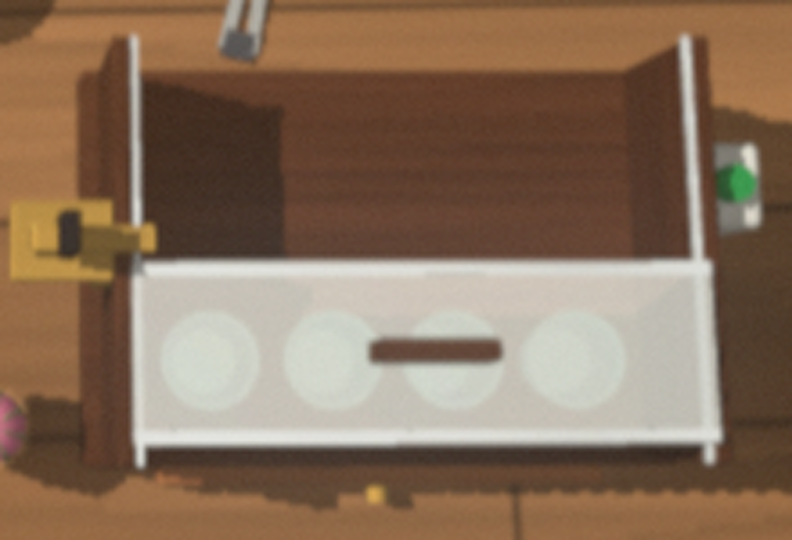

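View pics/sidec.png

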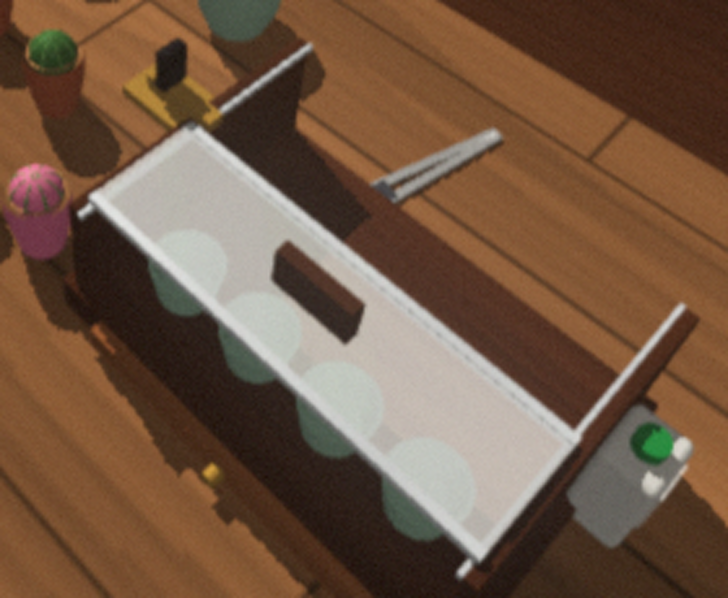

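```bash
python3 - <<'E'
from h import *
np.set_printoptions(precision=4,suppress=True)
ct,cs=cal("top"),cal("side")
f=lambda x,y:(x/3.6+280-.36,y/3.6+170-.36)
g=lambda x,y:(x/2.6+220-.3,y/2.6+190-.3)
for u in [(210,360),(332,360),(453,360),(574,360)]: print("cup",plane(ct,f(*u),.082))
for u in [(188,265),(260,330),(340,402),(428,478)]: print("cup side",plane(cs,g(*u),.082))
for u in [(132,260),(713,260),(720,442),(135,440)]: print("cover",plane(ct,f(*u),.162))
for u in [(195,125),(578,438),(478,558),(93,198)]: print("cover s",plane(cs,g(*u),.162))
print("handle top", [plane(ct,f(*u),.202) for u in [(370,351),(501,350)]])
print("handle side", [plane(cs,g(*u),.202) for u in [(281,247),(357,309)]])
print("tab",plane(ct,f(70,228),.207), "tab side",plane(cs,g(171,47),.207))
pt=[[167.8,232],[225.1,239.1],[230.6,300.7],[157.1,303.4]];ps=[[212.4,178.3],[239.5,208.2],[195.5,241.4],[155.2,204.1]]
for a,b in zip(pt,ps): print("pot",tri(ct,a,cs,b),plane(ct,a,.085))
E
```

```text
cup [ 0.4642 -0.0666  0.082 ]
cup [ 0.4624 -0.1463  0.082 ]
cup [ 0.4607 -0.2255  0.082 ]
cup [ 0.4589 -0.305   0.082 ]
cup side [ 0.4619 -0.0682  0.082 ]
cup side [ 0.4608 -0.1472  0.082 ]
cup side [ 0.4598 -0.2267  0.082 ]
cup side [ 0.4606 -0.3041  0.082 ]
cover [ 0.5241 -0.01    0.162 ]
cover [ 0.5166 -0.3674  0.162 ]
cover [ 0.4063 -0.3629  0.162 ]
cover [ 0.4156 -0.0081  0.162 ]
cover s [ 0.5214 -0.0143  0.162 ]
cover s [ 0.5132 -0.3635  0.162 ]
cover s [ 0.4059 -0.361   0.162 ]
cover s [ 0.4143 -0.011   0.162 ]
handle top [array([ 0.4647, -0.1437,  0.202 ]), array([ 0.4636, -0.2208,  0.202 ])]
handle side [array([ 0.4621, -0.1533,  0.202 ]), array([ 0.462 , -0.2192,  0.202 ])]
tab [0.5401 0.0303 0.207 ] tab side [0.5378 0.0308 0.207 ]
pot (array([0.5606, 0.3321, 0.0794]), np.float64(0.0013514017506232922)) [0.5606 0.3306 0.085 ]
pot (array([0.5417, 0.1972, 0.0774]), np.float64(0.0001058803317897296)) [0.5411 0.1966 0.085 ]
pot (array([0.3978, 0.1857, 0.0778]), np.float64(0.0007966219931762627)) [0.3984 0.185  0.085 ]
pot (array([0.3955, 0.3552, 0.0793]), np.float64(0.0010834723197561292)) [0.3962 0.3537 0.085 ]
```

```bash
cat >> h.py <<'E'
def st():
    s=manip.get_state(); R=quat(s).as_matrix()
    print("t%.1f pos"%s["clock"],s["position"].round(4),"F",np.round(s["contact_force"],1),"w %.4f"%s["width"],"q",s["qpos"].round(2))
    print("x",R[:,0].round(3),"y",R[:,1].round(3),"z",R[:,2].round(3)); return s,R
def go(P=None,yaw=None):
    """yaw: desired angle (deg, world) of tool y axis, tool x straight down (mod 180). prints turn, then dp after the turn"""
    s,R=st(); R2=R
    if yaw is not None:
        best=None
        for k in (0,180):
            a=np.radians(yaw+k); x=np.array([0,0,-1.]); y=np.array([np.cos(a),np.sin(a),0]); M=np.stack([x,y,np.cross(x,y)],1)
            rv=np.degrees(Rot.from_matrix(R.T@M).as_rotvec()); print("turn option",rv.round(2)," q6->",round(s["qpos"][5]+np.radians(rv[0]),2))
            if best is None or np.linalg.norm(rv)<np.linalg.norm(best[0]): best=(rv,M)
        R2=best[1]
    if P is not None:
        d=np.array(P)-s["position"]; print("dp now axes(mm)",(R.T@d*1000).round(1)," after turn",(R2.T@d*1000).round(1))
E
python3 - <<'E'
from h import *
go([.539,.0305,.44],90-1.2)
E
```

```text
t0.1 pos [0.2147 0.5333 0.4041] F [ 0.1  0.6 -0.6] w 0.0858 q [ 1.07  0.28  1.51 -0.    1.36 -0.12]
x [-0.001 -0.001 -1.   ] y [ 0.373  0.928 -0.001] z [ 0.928 -0.373 -0.   ]
turn option [-2.073e+01 -2.000e-02  8.000e-02]  q6-> -0.48
turn option [1.5927e+02 1.1000e-01 3.0000e-02]  q6-> 2.66
dp now axes(mm) [ -35.6 -345.3  488.6]  after turn [ -35.9 -495.8  334.8]
```

Request:
arm_command([
  {"dp":[-0.012,0,0],"turn":[-6.9,0,0],"grip":1},
  {"dp":[-0.012,0,0],"turn":[-6.9,0,0],"grip":1},
  {"dp":[-0.012,0,0],"turn":[-6.93,0,0],"grip":0.2},
  {"dp":[0,-0.036,0.024],"turn":[0,0,0],"grip":0},
  {"dp":[0,-0.036,0.024],"turn":[0,0,0],"grip":0},
  {"dp":[0,-0.036,0.024],"turn":[0,0,0],"grip":0},
  {"dp":[0,-0.036,0.024],"turn":[0,0,0],"grip":0},
  {"dp":[0,-0.036,0.024],"turn":[0,0,0],"grip":0},
], grip_force=30)

```text
clock: 0.95
position: [0.3314, 0.3494, 0.4405]
ee_rot: [0.707, 0.007, 0.707, -0.007]
contact_force: [0.8, 1.1, -0.0]
width: 0.0429
```

Request:
arm_command([
  {"dp":[0,-0.035,0.024],"turn":[0,0,0],"grip":0},
  {"dp":[0,-0.035,0.024],"turn":[0,0,0],"grip":0},
  {"dp":[0,-0.035,0.024],"turn":[0,0,0],"grip":0},
  {"dp":[0,-0.035,0.024],"turn":[0,0,0],"grip":0},
  {"dp":[0,-0.035,0.024],"turn":[0,0,0],"grip":0},
  {"dp":[0,-0.035,0.024],"turn":[0,0,0],"grip":0},
  {"dp":[0,-0.035,0.024],"turn":[0,0,0],"grip":0},
  {"dp":[0,-0.035,0.024],"turn":[0,0,0],"grip":0},
])

```text
clock: 1.75
position: [0.5176, 0.0653, 0.4405]
ee_rot: [0.707, 0.008, 0.707, -0.007]
contact_force: [1.0, 1.3, -0.7]
width: 0.0429
```

```bash
python3 - <<'E'
from h import *
go([.539,.0305,.44],90-1.2)
E
```

```text
t1.8 pos [0.5176 0.0653 0.4405] F [ 1.   1.3 -0.7] w 0.0429 q [-0.01  0.18  1.55  0.    1.42 -1.56]
x [-0.  0. -1.] y [0.021 1.    0.   ] z [ 1.    -0.021 -0.   ]
turn option [-0.02 -0.02 -0.02]  q6-> -1.56
turn option [ 1.7998e+02 -3.0000e-02  3.0000e-02]  q6-> 1.58
dp now axes(mm) [  0.5 -34.3  22.1]  after turn [  0.5 -34.3  22.1]
```

Request:
arm_command([
  {"dp":[0,-0.034,0.022],"turn":[0,0,0],"grip":0},
  {"dp":[0.02,0,0],"turn":[0,0,0],"grip":0},
  {"dp":[0,0,0],"turn":[0,0,0],"grip":0},
])

```text
clock: 2.05
position: [0.5381, 0.0314, 0.4179]
ee_rot: [0.705, 0.008, 0.709, -0.008]
contact_force: [-0.3, -0.9, -0.4]
width: 0.0428
```

```bash
python3 - <<'E'
from h import *
go([.539,.0305,.348])
c=cal("wrist"); cv2.imwrite("pics/w1.png",manip.get_image("wrist")[:,:,::-1])
print(proj(c,[.539,.0305,.207]),proj(c,[.539,.0365,.207]),proj(c,[.539,.0245,.207]))
E
```

```text
t2.0 pos [0.5381 0.0314 0.4179] F [-0.3 -0.9 -0.4] w 0.0428 q [-0.07  0.22  1.55  0.    1.38 -1.62]
x [-0.006  0.001 -1.   ] y [0.023 1.    0.001] z [ 1.    -0.023 -0.006]
dp now axes(mm) [69.9 -0.9  1.4]  after turn [69.9 -0.9  1.4]
[280.71617954 245.41402228] [291.83757333 245.15018867] [269.59792284 245.67778148]
```

View pics/w1.png

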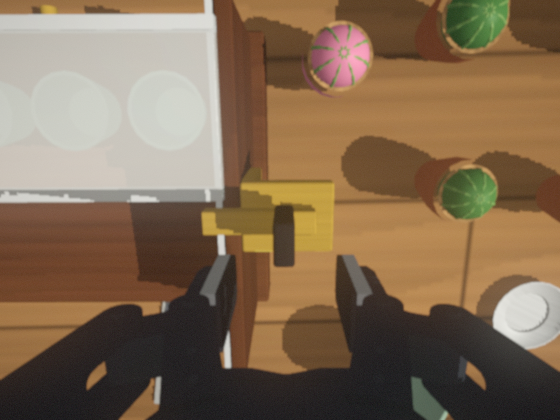

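The tab is at about (285,237), matching the predicted (281,245), and it lies between the fingers. I'll descend and grip it.

Request:
arm_command([
  {"dp":[0.035,0,0.001],"turn":[0,0,0],"grip":0},
  {"dp":[0.035,0,0],"turn":[0,0,0],"grip":0},
  {"dp":[0,0,0],"turn":[0,0,0],"grip":-0.9},
  {"dp":[0,0,0],"turn":[0,0,0],"grip":-0.9},
  {"dp":[0,0,0],"turn":[0,0,0],"grip":-0.9},
  {"dp":[0,0,0],"turn":[0,0,0],"grip":-0.9},
], grip_force=30)

```text
clock: 2.7
position: [0.5393, 0.0328, 0.352]
ee_rot: [0.707, 0.007, 0.707, -0.007]
contact_force: [-1.8, -0.6, -2.7]
width: 0.011
```

Request:
arm_command([
  {"dp":[0,0.008,0],"turn":[0,0,0],"grip":-0.9},
  {"dp":[0,0.008,0],"turn":[0,0,0],"grip":-0.9},
  {"dp":[0,0.008,0],"turn":[0,0,0],"grip":-0.9},
  {"dp":[0,0.005,0],"turn":[0,0,0],"grip":-0.9},
  {"dp":[0,0,0],"turn":[0,0,0],"grip":-0.9},
])

```text
clock: 3.2
position: [0.5399, 0.0588, 0.3519]
ee_rot: [0.707, 0.002, 0.707, -0.011]
contact_force: [-4.9, -16.6, 5.7]
width: 0.0115
```

```bash
python3 - <<'E'
from h import *
go([.539,.0605,.348])
c=cal("top"); cv2.imwrite("pics/t1.png",cv2.resize(manip.get_image("top")[:,:,::-1][170:320,280:500],None,fx=3.6,fy=3.6))
E
```

```text
t3.2 pos [0.5399 0.0588 0.3519] F [ -4.9 -16.6   5.7] w 0.0115 q [-0.02  0.26  1.66 -0.01  1.22 -1.56]
x [ 0.001 -0.012 -1.   ] y [ 0.018  1.    -0.012] z [ 1.    -0.018  0.001]
dp now axes(mm) [ 3.9  1.7 -0.9]  after turn [ 3.9  1.7 -0.9]
```

View pics/t1.png

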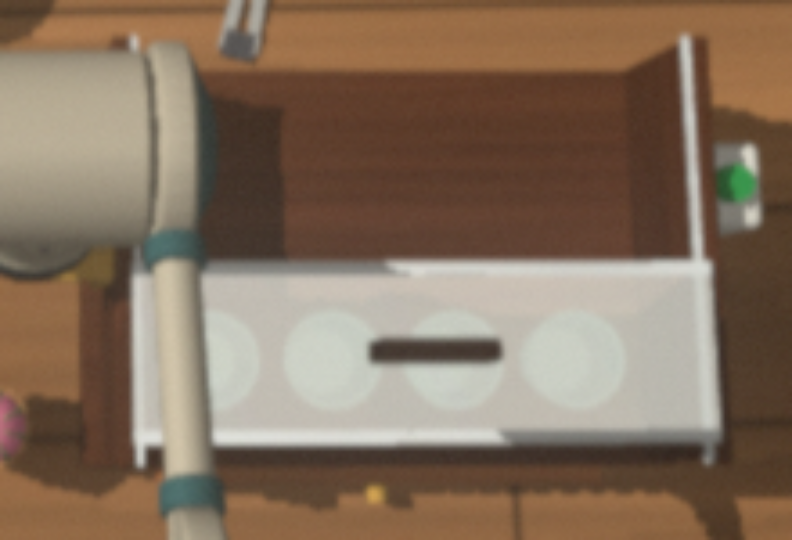

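The bolt moved about 26 mm and then force rose to 17 N, so it's at its stop. I'll release and go up.

Request:
arm_command([
  {"dp":[0,-0.002,0],"turn":[0,0,0],"grip":0},
  {"dp":[0,0,0],"turn":[0,0,0],"grip":0},
  {"dp":[0,0,0],"turn":[0,0,0],"grip":0},
  {"dp":[-0.035,0,0],"turn":[0,0,0],"grip":0},
  {"dp":[-0.04,0,0],"turn":[0,0,0],"grip":0},
  {"dp":[0,-0.04,0],"turn":[8.5,0,0],"grip":0},
  {"dp":[0,-0.04,0],"turn":[8.5,0,0],"grip":0},
  {"dp":[0,-0.04,0],"turn":[8.5,0,0],"grip":0},
])

```text
clock: 4.05
position: [0.5205, -0.0584, 0.4261]
ee_rot: [0.689, 0.165, 0.687, -0.164]
contact_force: [0.5, -0.1, 0.3]
width: 0.0426
```

```bash
python3 - <<'E'
from h import *
go([.463,-.184,.42],-1.2)
c=cal("wrist"); cv2.imwrite("pics/w2.png",manip.get_image("wrist")[:,:,::-1])
E
```

```text
t4.0 pos [ 0.5205 -0.0584  0.4261] F [ 0.5 -0.1  0.3] w 0.0426 q [-0.25  0.19  1.57  0.    1.38 -1.35]
x [ 0.003  0.    -1.   ] y [0.453 0.891 0.002] z [ 0.891 -0.453  0.002]
turn option [64.25  0.07 -0.16]  q6-> -0.22
turn option [-1.1575e+02  1.8000e-01  8.0000e-02]  q6-> -3.37
dp now axes(mm) [   5.9 -138.     5.6]  after turn [  6.1 -54.9 126.8]
```

View pics/w2.png

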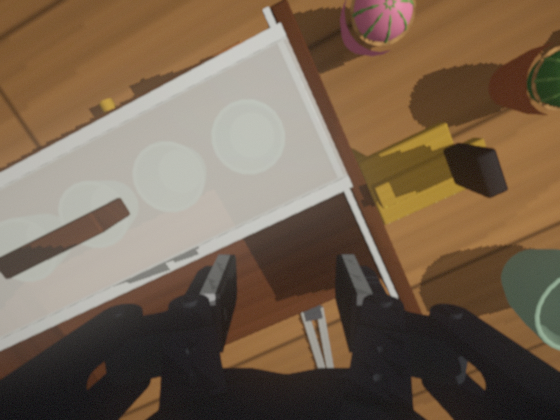

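The tab at (480,165) is clear of the end board and the tip no longer overlaps the cover, so the bolt is drawn back. Next is the handle.

Request:
arm_command([
  {"dp":[0,0,0],"turn":[8,0,0],"grip":0},
  {"dp":[0,0,0],"turn":[8,0,0],"grip":0},
  {"dp":[0,0,0],"turn":[8,0,0],"grip":0},
  {"dp":[0,0,0],"turn":[8,0,0],"grip":0},
  {"dp":[0,0,0],"turn":[8,0,0],"grip":0},
  {"dp":[0,0,0],"turn":[8,0,0],"grip":0},
  {"dp":[0,0,0],"turn":[8,0,0],"grip":0},
  {"dp":[0,0,0],"turn":[8,0,0],"grip":0},
])

```text
clock: 4.9
position: [0.5202, -0.0572, 0.4257]
ee_rot: [0.496, 0.505, 0.496, -0.504]
contact_force: [0.6, -0.0, -0.4]
width: 0.0429
```

```bash
python3 - <<'E'
from h import *
go([.463,-.184,.40],-1.2)
E
```

```text
t4.9 pos [ 0.5202 -0.0572  0.4257] F [ 0.6 -0.  -0.4] w 0.0429 q [-0.24  0.19  1.57  0.    1.38 -0.23]
x [ 0.001  0.001 -1.   ] y [ 1.    -0.017  0.001] z [-0.017 -1.    -0.001]
turn option [ 0.23 -0.06 -0.06]  q6-> -0.22
turn option [-1.7977e+02  9.0000e-02 -9.0000e-02]  q6-> -3.36
dp now axes(mm) [ 25.5 -55.1 127.8]  after turn [ 25.7 -54.6 128. ]
```

Request:
arm_command([
  {"dp":[0,-0.018,0.042],"turn":[0.2,0,0],"grip":0},
  {"dp":[0,-0.018,0.043],"turn":[0,0,0],"grip":0},
  {"dp":[0,-0.019,0.043],"turn":[0,0,0],"grip":0},
  {"dp":[0.025,0,0],"turn":[0,0,0],"grip":0},
  {"dp":[0,0,0],"turn":[0,0,0],"grip":0},
  {"dp":[0,0,0],"turn":[0,0,0],"grip":0},
])

```text
clock: 5.5
position: [0.4633, -0.1845, 0.4006]
ee_rot: [0.496, 0.504, 0.497, -0.503]
contact_force: [0.4, 0.1, 0.2]
width: 0.0428
```

```bash
python3 - <<'E'
from h import *
go([.463,-.184,.347],-1.2)
c=cal("wrist"); cv2.imwrite("pics/w3.png",manip.get_image("wrist")[:,:,::-1])
print(proj(c,[.463,-.184,.202]))
E
```

```text
t5.5 pos [ 0.4633 -0.1845  0.4006] F [0.4 0.1 0.2] w 0.0428 q [-0.52  0.16  1.67  0.    1.31 -0.5 ]
x [-0.     0.001 -1.   ] y [ 1.    -0.015 -0.   ] z [-0.015 -1.    -0.001]
turn option [ 0.33 -0.08  0.01]  q6-> -0.5
turn option [-1.7967e+02 -1.0000e-02 -1.3000e-01]  q6-> -3.64
dp now axes(mm) [53.6 -0.3 -0.5]  after turn [53.6 -0.3 -0.5]
[284.05902607 253.89839445]
```

View pics/w3.png

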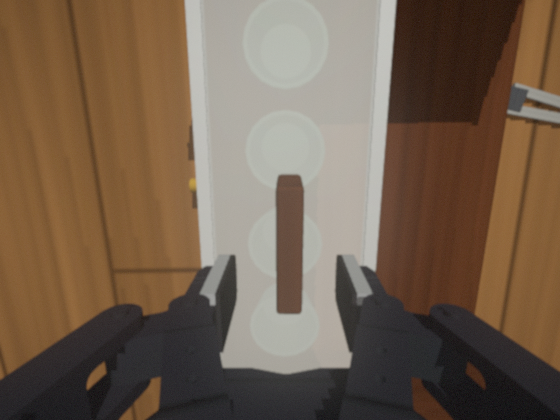

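The bar's centre column is 290 against 284 predicted, so it's 2–3 mm further in +x. I'll shift, descend and grip.

Request:
arm_command([
  {"dp":[0.025,0.002,0],"turn":[0,0,0],"grip":0},
  {"dp":[0.028,0,0],"turn":[0,0,0],"grip":0},
  {"dp":[0,0,0],"turn":[0,0,0],"grip":-0.9},
  {"dp":[0,0,0],"turn":[0,0,0],"grip":-0.9},
  {"dp":[0,0,0],"turn":[0,0,0],"grip":-0.9},
  {"dp":[0,0,0],"turn":[0,0,0],"grip":-0.9},
])

```text
clock: 6.15
position: [0.4655, -0.1846, 0.3486]
ee_rot: [0.496, 0.505, 0.496, -0.503]
contact_force: [1.8, 3.7, -1.9]
width: 0.0131
```

Request:
arm_command([
  {"dp":[0,0.01,0],"turn":[0,0,0],"grip":-0.9},
  {"dp":[0,0.02,0],"turn":[0,0,0],"grip":-0.9},
  {"dp":[0,0.02,0],"turn":[0,0,0],"grip":-0.9},
  {"dp":[0,0.02,0],"turn":[0,0,0],"grip":-0.9},
  {"dp":[0,0.02,0],"turn":[0,0,0],"grip":-0.9},
  {"dp":[0,0.02,0],"turn":[0,0,0],"grip":-0.9},
  {"dp":[0,0.015,0],"turn":[0,0,0],"grip":-0.9},
  {"dp":[0,0.005,0],"turn":[0,0,0],"grip":-0.9},
])

```text
clock: 6.95
position: [0.5966, -0.187, 0.3487]
ee_rot: [0.497, 0.504, 0.496, -0.503]
contact_force: [-2.6, 2.6, 4.3]
width: 0.0129
```

```bash
python3 - <<'E'
from h import *
go([.600,-.187,.347],-1.2)
E
```

```text
t7.0 pos [ 0.5966 -0.187   0.3487] F [-2.6  2.6  4.3] w 0.0129 q [-0.42  0.38  1.48  0.    1.27 -0.4 ]
x [ 0.002  0.    -1.   ] y [ 1.    -0.015  0.002] z [-0.015 -1.    -0.   ]
turn option [ 0.33 -0.   -0.09]  q6-> -0.39
turn option [-1.7967e+02  1.5000e-01 -1.0000e-02]  q6-> -3.54
dp now axes(mm) [ 1.7  3.4 -0. ]  after turn [ 1.7  3.4 -0.1]
```

Moved 131 mm. I'll go on to the stop, wait there, then release.

Request:
arm_command([
  {"dp":[0,0.004,0],"turn":[0,0,0],"grip":-0.9},
  {"dp":[0,0.002,0],"turn":[0,0,0],"grip":-0.9},
  {"dp":[0,0,0],"turn":[0,0,0],"grip":-0.9},
])

```text
clock: 7.25
position: [0.5986, -0.1871, 0.3486]
ee_rot: [-0.494, -0.502, -0.498, 0.505]
contact_force: [-10.4, 2.2, 8.3]
width: 0.0132
```

Request:
arm_command([
  {"dp":[0,-0.003,0],"turn":[0,0,0],"grip":0},
  {"dp":[0,0,0],"turn":[0,0,0],"grip":0},
  {"dp":[0,0,0],"turn":[0,0,0],"grip":0},
  {"dp":[-0.04,0,0],"turn":[0,0,0],"grip":0},
  {"dp":[-0.04,0,0],"turn":[0,0,0],"grip":0.5},
  {"dp":[0,-0.04,0],"turn":[0,0,0],"grip":1},
  {"dp":[0,-0.04,-0.02],"turn":[0,0,0],"grip":1},
  {"dp":[0,-0.04,-0.02],"turn":[0,0,0],"grip":1},
])

```text
clock: 8.05
position: [0.4778, -0.1455, 0.4278]
ee_rot: [0.496, 0.504, 0.495, -0.504]
contact_force: [-0.9, 0.5, 0.8]
width: 0.0851
```

```bash
python3 - <<'E'
from h import *
s,R=st()
c=cal("wrist"); cv2.imwrite("pics/w4.png",manip.get_image("wrist")[:,:,::-1])
I=manip.get_image("top"); cv2.imwrite("pics/t2.png",I[:,:,::-1])
S=manip.get_image("side"); cv2.imwrite("pics/s2.png",S[:,:,::-1])
print(greens(I)); print(greens(S))
E
```

```text
t8.1 pos [ 0.4778 -0.1455  0.4278] F [-0.9  0.5  0.8] w 0.0851 q [-0.43  0.15  1.62 -0.    1.37 -0.42]
x [ 0.001 -0.001 -1.   ] y [ 1.    -0.017  0.001] z [-0.017 -1.     0.001]
[([483.8, 220.5], [479, 216, 11, 10, 76]), ([167.9, 232.0], [159, 224, 18, 17, 243]), ([225.0, 238.9], [218, 231, 15, 17, 201]), ([230.5, 300.7], [222, 292, 18, 18, 259]), ([157.1, 303.4], [148, 295, 19, 18, 269])]
[([212.4, 178.2], [205, 172, 16, 13, 141]), ([155.3, 204.2], [148, 198, 16, 13, 177]), ([239.2, 208.3], [232, 202, 16, 14, 164]), ([195.5, 241.4], [187, 234, 18, 16, 227]), ([470.5, 360.1], [463, 353, 16, 15, 182])]
```

View pics/w4.png

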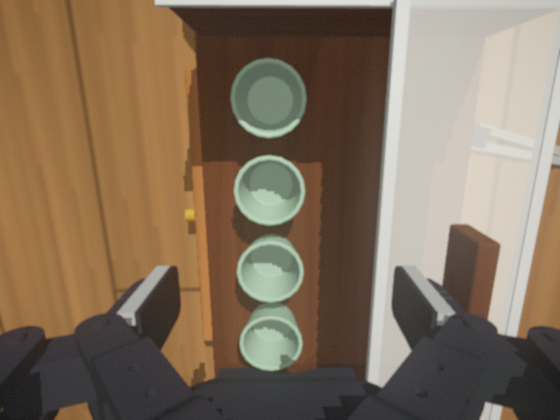

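View pics/t2.png

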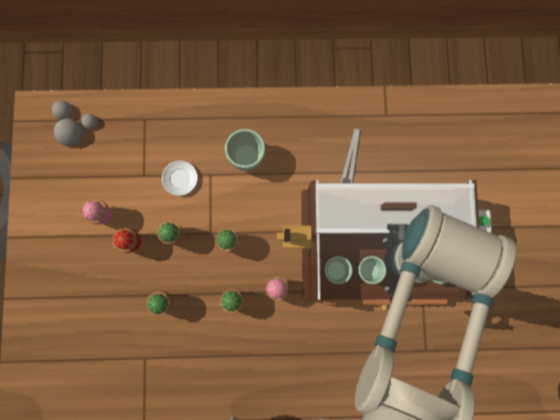

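```bash
python3 - <<'E'
from h import *
c=cal("wrist")
for u in [(268.5,97.5),(269.5,189.5),(270,269.5),(270.5,340)]: print(plane(c,u,.082).round(4))
ct=cal("top")
I=cv2.imread("pics/t2.png"); cv2.imwrite("pics/t2c.png",cv2.resize(I[225:305,315:395],None,fx=7,fy=7,interpolation=cv2.INTER_CUBIC))
W=cv2.imread("pics/w4.png"); cv2.imwrite("pics/w4c.png",cv2.resize(W[40:240,200:340],None,fx=3,fy=3,interpolation=cv2.INTER_CUBIC))
E
```

```text
[ 0.4642 -0.0622  0.082 ]
[ 0.4628 -0.1415  0.082 ]
[ 0.461 -0.22   0.082]
[ 0.4593 -0.2981  0.082 ]
```

View pics/t2c.png

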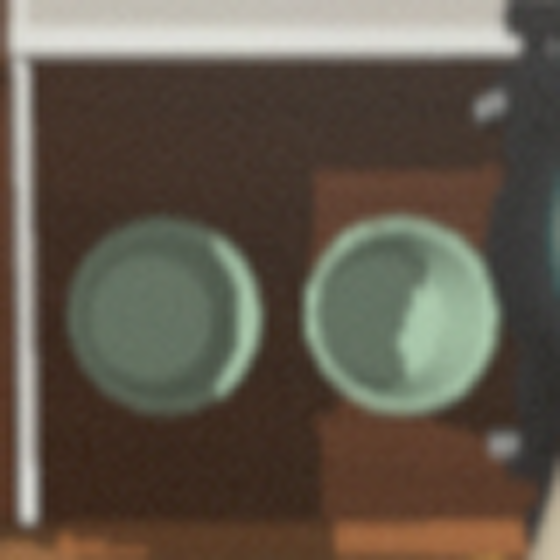

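View pics/w4c.png

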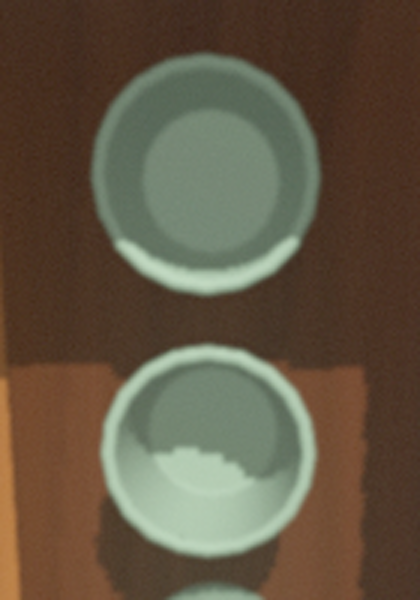

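```bash
python3 - <<'E'
from h import *
ct=cal("top");print(plane(ct,(338.1,269.6),.082),plane(ct,(371.9,269.5),.082))
go([.543,.199,.38],-1.2)
E
```

```text
[ 0.46425256 -0.06688979  0.082     ] [ 0.46274496 -0.14638772  0.082     ]
t8.2 pos [ 0.4765 -0.1443  0.4282] F [ 0.3 -1.5  0.7] w 0.0851 q [-0.43  0.15  1.62 -0.    1.38 -0.42]
x [ 0.001 -0.    -1.   ] y [ 1.    -0.015  0.001] z [-0.015 -1.     0.   ]
turn option [ 0.32  0.02 -0.04]  q6-> -0.41
turn option [-1.7968e+02  6.0000e-02  3.0000e-02]  q6-> -3.55
dp now axes(mm) [  48.2   61.1 -344.3]  after turn [  48.2   59.3 -344.6]
```

Request:
arm_command([
  {"dp":[0,0.008,-0.049],"turn":[0.3,0,0],"grip":1},
  {"dp":[0,0.008,-0.049],"turn":[0,0,0],"grip":1},
  {"dp":[0,0.008,-0.049],"turn":[0,0,0],"grip":1},
  {"dp":[0,0.008,-0.049],"turn":[0,0,0],"grip":1},
  {"dp":[0,0.008,-0.049],"turn":[0,0,0],"grip":1},
  {"dp":[0,0.008,-0.049],"turn":[0,0,0],"grip":1},
  {"dp":[0.02,0.011,-0.045],"turn":[0,0,0],"grip":1},
  {"dp":[0.025,0,-0.005],"turn":[0,0,0],"grip":1},
])

```text
clock: 9.0
position: [0.5475, 0.2021, 0.3833]
ee_rot: [0.497, 0.507, 0.495, -0.501]
contact_force: [0.3, -0.5, -0.3]
width: 0.086
```

Request:
arm_command([
  {"dp":[0,0,0],"turn":[0,0,0],"grip":1},
  {"dp":[0,0,0],"turn":[0,0,0],"grip":1},
])

```text
clock: 9.2
position: [0.5454, 0.1969, 0.3826]
ee_rot: [-0.495, -0.505, -0.495, 0.505]
contact_force: [-0.1, 0.2, 0.1]
width: 0.0859
```

```bash
python3 - <<'E'
from h import *
go([.543,.199,.215],-1.2)
c=cal("wrist"); I=manip.get_image("wrist"); cv2.imwrite("pics/w5.png",I[:,:,::-1])
print(greens(I)); print(proj(c,[.5417,.1972,.085]),proj(c,[.5417,.1972,.096]),proj(c,[.5417,.1972,.075]))
E
```

```text
t9.2 pos [0.5454 0.1969 0.3826] F [-0.1  0.2  0.1] w 0.0859 q [ 0.23  0.3   1.53 -0.    1.31  0.25]
x [-0.    -0.001 -1.   ] y [ 1.    -0.021 -0.   ] z [-0.021 -1.     0.001]
turn option [0.01 0.04 0.01]  q6-> 0.25
turn option [-1.7999e+02 -2.0000e-02  6.0000e-02]  q6-> -2.89
dp now axes(mm) [167.6  -2.4  -2.1]  after turn [167.6  -2.4  -2. ]
[([67.5, 5.9], [39, 0, 54, 16, 561]), ([305.4, 19.9], [274, 0, 65, 47, 2505]), ([282.4, 199.4], [256, 175, 54, 51, 1832]), ([102.6, 216.0], [75, 191, 58, 52, 2020])]
[280.2122226  205.18212935] [279.99554394 208.84541962] [280.3951836  202.08888873]
```

View pics/w5.png

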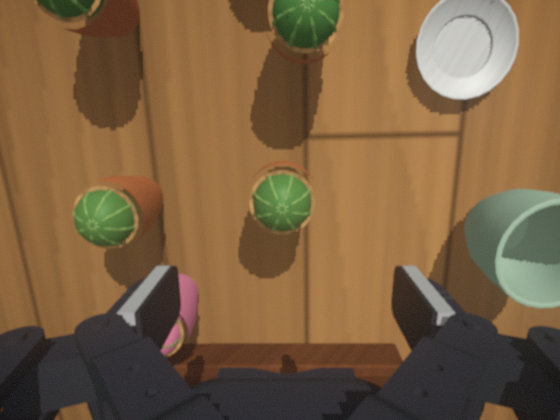

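The pot is at (282,201) in the wrist view, about 2 mm from the top/side estimate in y. I'll descend on it.

Request:
arm_command([
  {"dp":[0.045,-0.002,-0.002],"turn":[0,0,0],"grip":1},
  {"dp":[0.045,0,0],"turn":[0,0,0],"grip":1},
  {"dp":[0.045,0,0],"turn":[0,0,0],"grip":1},
  {"dp":[0.04,0,0],"turn":[0,0,0],"grip":1},
  {"dp":[0,0,0],"turn":[0,0,0],"grip":0},
  {"dp":[0,0,0],"turn":[0,0,0],"grip":0},
  {"dp":[0,0,0],"turn":[0,0,0],"grip":-0.2},
  {"dp":[0,0,0],"turn":[0,0,0],"grip":-0.2},
], grip_force=40)

```text
clock: 10.05
position: [0.5436, 0.199, 0.2104]
ee_rot: [0.496, 0.507, 0.494, -0.504]
contact_force: [0.4, 0.5, -3.0]
width: 0.0606
```

Request:
arm_command([
  {"dp":[-0.02,0,0],"turn":[0,0,0],"grip":-0.2},
  {"dp":[-0.045,0,0],"turn":[0,0,0],"grip":-0.2},
  {"dp":[-0.045,0,0],"turn":[0,0,0],"grip":-0.2},
  {"dp":[-0.045,0,0],"turn":[0,0,0],"grip":-0.2},
  {"dp":[-0.045,0,0],"turn":[0,0,0],"grip":-0.2},
])

```text
clock: 10.55
position: [0.5418, 0.1989, 0.4116]
ee_rot: [0.495, 0.506, 0.494, -0.504]
contact_force: [0.5, -0.1, -2.6]
width: 0.0607
```

```bash
python3 - <<'E'
from h import *
go([.459,-.3035,.41],-1.2)
c=cal("wrist"); I=manip.get_image("wrist"); cv2.imwrite("pics/w6.png",I[:,:,::-1])
E
```

```text
t10.6 pos [0.5418 0.1989 0.4116] F [ 0.5 -0.1 -2.6] w 0.0607 q [0.23 0.27 1.49 0.   1.37 0.25]
x [ 0.003  0.001 -1.   ] y [ 1.    -0.021  0.003] z [-0.021 -1.    -0.001]
turn option [ 0.   -0.05 -0.17]  q6-> 0.25
turn option [-1.8e+02  2.7e-01 -7.0e-02]  q6-> -2.89
dp now axes(mm) [  1.  -72.3 504. ]  after turn [  1.6 -72.3 504. ]
```

View pics/w6.png

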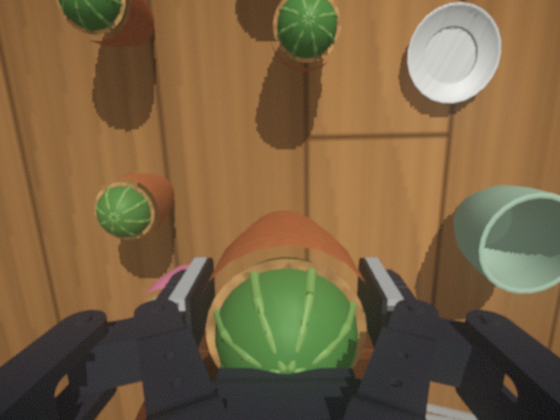

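The pot is held with about 2.6 N of load. I'll shift −x first to clear the tab, then cross to seat 1.

Request:
arm_command([
  {"dp":[-0.01,-0.036,0.01],"turn":[0,0,0],"grip":-0.2},
  {"dp":[0,-0.036,0.03],"turn":[0,0,0],"grip":-0.2},
  {"dp":[0,0,0.048],"turn":[0,0,0],"grip":-0.2},
  {"dp":[0,0,0.048],"turn":[0,0,0],"grip":-0.2},
  {"dp":[0,0,0.048],"turn":[0,0,0],"grip":-0.2},
  {"dp":[0,0,0.048],"turn":[0,0,0],"grip":-0.2},
  {"dp":[0,0,0.048],"turn":[0,0,0],"grip":-0.2},
  {"dp":[0,0,0.048],"turn":[0,0,0],"grip":-0.2},
])

```text
clock: 11.4
position: [0.4628, -0.1291, 0.4194]
ee_rot: [0.496, 0.506, 0.494, -0.505]
contact_force: [0.8, 0.4, -2.4]
width: 0.0602
```

Request:
arm_command([
  {"dp":[0,0,0.048],"turn":[0,0,0],"grip":-0.2},
  {"dp":[0,0,0.048],"turn":[0,0,0],"grip":-0.2},
  {"dp":[0,0,0.045],"turn":[0,0,0],"grip":-0.2},
  {"dp":[0,0,0.025],"turn":[0,0,0],"grip":-0.2},
  {"dp":[0,0,0],"turn":[0,0,0],"grip":-0.2},
  {"dp":[0,0,0],"turn":[0,0,0],"grip":-0.2},
])

```text
clock: 12.0
position: [0.4597, -0.2934, 0.4185]
ee_rot: [0.495, 0.506, 0.494, -0.505]
contact_force: [0.1, 0.8, -2.7]
width: 0.0608
```

```bash
python3 - <<'E'
from h import *
go([.459,-.3035,.30],-1.2)
c=cal("wrist"); I=manip.get_image("wrist"); cv2.imwrite("pics/w7.png",I[:,:,::-1])
I=manip.get_image("top"); cv2.imwrite("pics/t3.png",I[:,:,::-1])
E
```

```text
t12.0 pos [ 0.4597 -0.2934  0.4185] F [ 0.1  0.8 -2.7] w 0.0608 q [-0.7   0.22  1.54  0.    1.37 -0.67]
x [ 0.001  0.    -1.   ] y [ 1.    -0.022  0.001] z [-0.022 -1.    -0.   ]
turn option [-0.08 -0.02 -0.05]  q6-> -0.68
turn option [ 1.7992e+02 -8.0000e-02  3.0000e-02]  q6-> 2.47
dp now axes(mm) [118.5  -0.6  10.1]  after turn [118.5  -0.5  10.1]
```

View pics/w7.png

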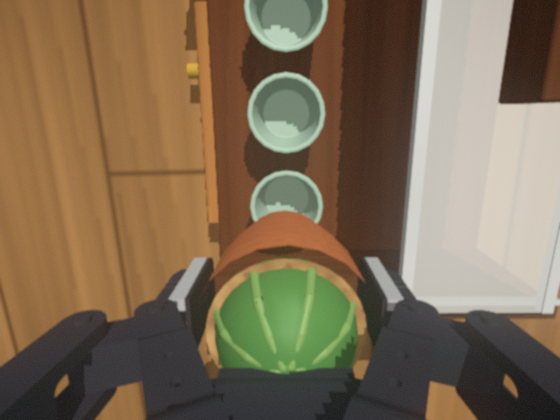

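```bash
python3 - <<'E'
from h import *
c=cal("wrist")
for u in [(286,13),(286.5,112.5)]: print(plane(c,u,.082))
I=cv2.imread("pics/t3.png"); cv2.imwrite("pics/t3c.png",cv2.resize(I[180:320,300:500],None,fx=4,fy=4))
E
```

```text
[ 0.46404571 -0.14823292  0.082     ]
[ 0.462891   -0.22239937  0.082     ]
```

View pics/t3c.png

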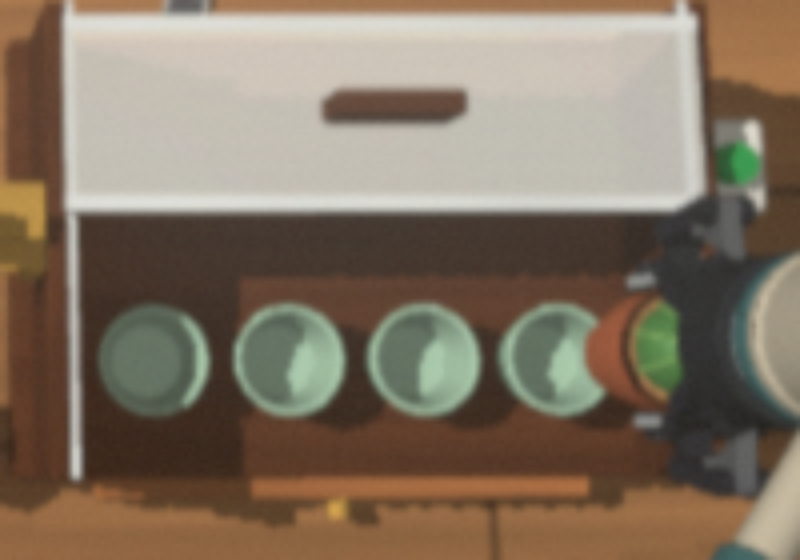

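Request:
arm_command([
  {"dp":[0.04,0,0.01],"turn":[0,0,0],"grip":-0.2},
  {"dp":[0.04,0,0],"turn":[0,0,0],"grip":-0.2},
  {"dp":[0.03,0,0],"turn":[0,0,0],"grip":-0.2},
  {"dp":[0.02,0,0],"turn":[0,0,0],"grip":-0.2},
  {"dp":[0.015,0,0],"turn":[0,0,0],"grip":-0.2},
  {"dp":[0,0,0],"turn":[0,0,0],"grip":-0.2},
  {"dp":[0,0,0],"turn":[0,0,0],"grip":-0.2},
])

```text
clock: 12.8
position: [0.4603, -0.3024, 0.2735]
ee_rot: [0.495, 0.505, 0.495, -0.505]
contact_force: [-0.4, -0.6, -2.1]
width: 0.0609
```

```bash
python3 - <<'E'
from h import *
go([.459,-.3035,.26],-1.2)
E
```

```text
t12.8 pos [ 0.4603 -0.3024  0.2735] F [-0.4 -0.6 -2.1] w 0.0609 q [-0.71  0.35  1.75  0.    1.04 -0.69]
x [ 0.  0. -1.] y [ 1.   -0.02  0.  ] z [-0.02 -1.   -0.  ]
turn option [ 0.08 -0.01 -0.01]  q6-> -0.69
turn option [-1.7992e+02  2.0000e-02 -1.0000e-02]  q6-> -3.83
dp now axes(mm) [13.5 -1.2  1.1]  after turn [13.5 -1.2  1.1]
```

No contact yet, with the foot inside the cup. Going lower.

Request:
arm_command([
  {"dp":[0.006,0,0],"turn":[0,0,0],"grip":-0.2},
  {"dp":[0.004,0,0],"turn":[0,0,0],"grip":-0.2},
  {"dp":[0.002,0,0],"turn":[0,0,0],"grip":-0.2},
  {"dp":[0,0,0],"turn":[0,0,0],"grip":-0.2},
])

```text
clock: 13.2
position: [0.4602, -0.3034, 0.261]
ee_rot: [0.495, 0.506, 0.494, -0.505]
contact_force: [1.7, 0.6, -2.6]
width: 0.0605
```

```bash
python3 - <<'E'
from h import *
go([.459,-.3035,.26],-1.2)
E
```

```text
t13.2 pos [ 0.4602 -0.3034  0.261 ] F [ 1.7  0.6 -2.6] w 0.0605 q [-0.71  0.36  1.77  0.    1.01 -0.69]
x [ 0.001 -0.    -1.   ] y [ 1.    -0.021  0.001] z [-0.021 -1.     0.   ]
turn option [-0.02  0.   -0.06]  q6-> -0.69
turn option [ 1.7998e+02 -1.0000e-01 -1.0000e-02]  q6-> 2.45
dp now axes(mm) [ 1.  -1.2  0.1]  after turn [ 1.  -1.2  0.1]
```

Request:
arm_command([
  {"dp":[0.002,0,0],"turn":[0,0,0],"grip":-0.2},
  {"dp":[0,0,0],"turn":[0,0,0],"grip":-0.2},
])

```text
clock: 13.4
position: [0.4604, -0.3034, 0.2591]
ee_rot: [0.495, 0.506, 0.494, -0.505]
contact_force: [3.0, 2.0, -1.3]
width: 0.0604
```

Request:
arm_command([
  {"dp":[0,0,0],"turn":[0,0,0],"grip":1},
  {"dp":[0,0,0],"turn":[0,0,0],"grip":1},
  {"dp":[0,0,0],"turn":[0,0,0],"grip":1},
  {"dp":[-0.03,0,0],"turn":[0,0,0],"grip":1},
  {"dp":[-0.05,0,0],"turn":[0,0,0],"grip":1},
  {"dp":[-0.05,0,-0.02],"turn":[0,0,0],"grip":1},
  {"dp":[-0.02,0,-0.045],"turn":[0,0,0],"grip":1},
  {"dp":[0,0,-0.05],"turn":[0,0,0],"grip":1},
])

```text
clock: 14.2
position: [0.463, -0.1902, 0.4093]
ee_rot: [0.497, 0.507, 0.491, -0.505]
contact_force: [0.7, 0.3, -0.4]
width: 0.0851
```

```bash
python3 - <<'E'
from h import *
go([.399,.187,.40],-1.2)
ct,cs=cal("top"),cal("side")
I=manip.get_image("top"); S=manip.get_image("side")
print(greens(I)); print(greens(S))
cv2.imwrite("pics/t4c.png",cv2.resize(I[180:320,300:500,::-1],None,fx=4,fy=4));cv2.imwrite("pics/s4.png",S[:,:,::-1])
E
```

```text
t14.2 pos [ 0.463  -0.1902  0.4093] F [ 0.7  0.3 -0.4] w 0.0851 q [-0.53  0.16  1.65 -0.    1.32 -0.5 ]
x [ 0.007 -0.005 -1.   ] y [ 1.    -0.024  0.008] z [-0.024 -1.     0.004]
turn option [-0.17  0.26 -0.43]  q6-> -0.51
turn option [179.83  -0.68  -0.4 ]  q6-> 2.63
dp now axes(mm) [   7.   -73.1 -375.6]  after turn [   9.3  -71.9 -375.8]
[([484.5, 219.9], [480, 216, 10, 9, 61]), ([167.9, 232.1], [159, 224, 18, 17, 245]), ([230.6, 300.6], [222, 292, 18, 18, 254]), ([157.1, 303.5], [148, 295, 19, 18, 266])]
[([212.5, 178.2], [206, 172, 15, 13, 141]), ([155.3, 204.2], [148, 198, 16, 14, 178]), ([195.5, 241.4], [187, 234, 18, 16, 228]), ([389.6, 364.7], [377, 352, 26, 26, 520]), ([470.5, 360.1], [463, 353, 16, 15, 180])]
```

View pics/s4.png

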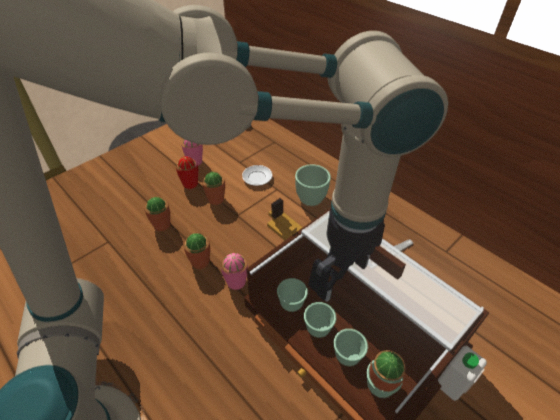

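Pot 1 sits upright in cachepot 1 at side pixel (388,372). The other three pots haven't moved. Next is the pot at (0.398,0.186).

Request:
arm_command([
  {"dp":[0,0,-0.049],"turn":[0,0,0],"grip":1},
  {"dp":[0,-0.006,-0.049],"turn":[0,0,0],"grip":1},
  {"dp":[0,-0.012,-0.048],"turn":[0,0,0],"grip":1},
  {"dp":[0,-0.012,-0.048],"turn":[0,0,0],"grip":1},
  {"dp":[0,-0.012,-0.048],"turn":[0,0,0],"grip":1},
  {"dp":[0,-0.012,-0.048],"turn":[0,0,0],"grip":1},
  {"dp":[0,-0.012,-0.048],"turn":[0,0,0],"grip":1},
  {"dp":[0.02,-0.006,-0.025],"turn":[0,0,0],"grip":1},
])

```text
clock: 15.1
position: [0.3978, 0.1772, 0.3871]
ee_rot: [0.496, 0.507, 0.495, -0.503]
contact_force: [1.1, -0.4, 0.2]
width: 0.0857
```

Request:
arm_command([
  {"dp":[0,0,0],"turn":[0,0,0],"grip":1},
  {"dp":[0,0,0],"turn":[0,0,0],"grip":1},
])

```text
clock: 15.3
position: [0.3979, 0.1745, 0.3849]
ee_rot: [-0.495, -0.504, -0.495, 0.505]
contact_force: [-0.0, -0.4, -0.1]
width: 0.0855
```

```bash
python3 - <<'E'
from h import *
go([.399,.188,.21],-1.2)
c=cal("wrist"); I=manip.get_image("wrist"); cv2.imwrite("pics/w8.png",I[:,:,::-1])
print(greens(I)); print(proj(c,[.399,.188,.085]))
E
```

```text
t15.3 pos [0.3979 0.1745 0.3849] F [-0.  -0.4 -0.1] w 0.0855 q [ 0.25  0.08  1.81 -0.    1.26  0.27]
x [-0.001 -0.001 -1.   ] y [ 1.    -0.019 -0.001] z [-0.019 -1.     0.002]
turn option [0.09 0.09 0.06]  q6-> 0.27
turn option [-1.799e+02 -9.000e-02  1.400e-01]  q6-> -2.87
dp now axes(mm) [174.9   1.  -13.8]  after turn [174.9   0.9 -13.6]
[([515.9, 3.0], [497, 0, 40, 9, 243]), ([287.7, 183.0], [260, 158, 55, 52, 1968])]
[286.39586884 187.37652314]
```

View pics/w8.png

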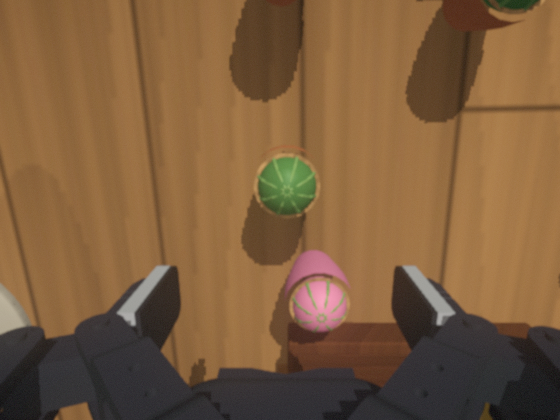

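Request:
arm_command([
  {"dp":[0.04,0.001,-0.015],"turn":[0,0,0],"grip":1},
  {"dp":[0.045,0,0],"turn":[0,0,0],"grip":1},
  {"dp":[0.045,0,0],"turn":[0,0,0],"grip":1},
  {"dp":[0.045,0,0],"turn":[0,0,0],"grip":1},
  {"dp":[0,0,0],"turn":[0,0,0],"grip":0},
  {"dp":[0,0,0],"turn":[0,0,0],"grip":0},
  {"dp":[0,0,0],"turn":[0,0,0],"grip":-0.2},
  {"dp":[0,0,0],"turn":[0,0,0],"grip":-0.2},
])

```text
clock: 16.15
position: [0.4004, 0.1895, 0.2123]
ee_rot: [0.495, 0.507, 0.494, -0.504]
contact_force: [0.1, -0.3, -3.5]
width: 0.0604
```

Request:
arm_command([
  {"dp":[-0.02,0,0],"turn":[0,0,0],"grip":-0.2},
  {"dp":[-0.045,0,0],"turn":[0,0,0],"grip":-0.2},
  {"dp":[-0.045,0,0],"turn":[0,0,0],"grip":-0.2},
  {"dp":[-0.045,0,0],"turn":[0,0,0],"grip":-0.2},
  {"dp":[-0.045,0,0],"turn":[0,0,0],"grip":-0.2},
  {"dp":[-0.01,0,0],"turn":[0,0,0],"grip":-0.2},
])

```text
clock: 16.75
position: [0.3998, 0.1898, 0.4272]
ee_rot: [0.497, 0.51, 0.492, -0.501]
contact_force: [0.5, 0.3, -3.4]
width: 0.0601
```

```bash
python3 - <<'E'
from h import *
go([.461,-.2235,.42],-1.2)
I=manip.get_image("wrist"); cv2.imwrite("pics/w9.png",I[:,:,::-1])
E
```

```text
t16.8 pos [0.3998 0.1898 0.4272] F [ 0.5  0.3 -3.4] w 0.0601 q [0.29 0.06 1.73 0.   1.35 0.31]
x [ 0.014  0.004 -1.   ] y [ 1.    -0.021  0.013] z [-0.021 -1.    -0.004]
turn option [ 0.01 -0.24 -0.77]  q6-> 0.31
turn option [-179.98    1.21   -0.38]  q6-> -2.83
dp now axes(mm) [  6.4  69.6 412. ]  after turn [  7.2  69.8 411.9]
```

View pics/w9.png

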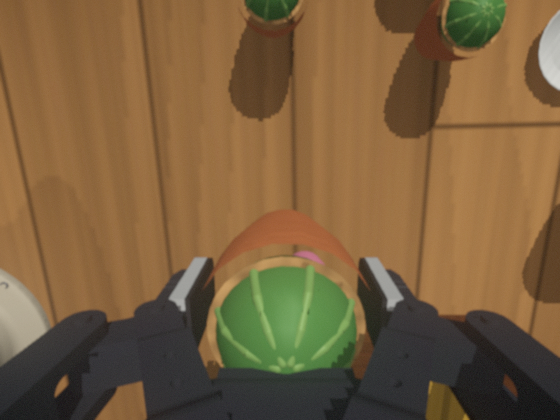

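The second pot is held centrally. I'll carry it to seat 2.

Request:
arm_command([
  {"dp":[0,0.005,0.03],"turn":[0,0,0],"grip":-0.2},
  {"dp":[0,0.012,0.045],"turn":[0,0,0],"grip":-0.2},
  {"dp":[0,0.012,0.047],"turn":[0,0,0],"grip":-0.2},
  {"dp":[0,0.012,0.047],"turn":[0,0,0],"grip":-0.2},
  {"dp":[0,0.012,0.047],"turn":[0,0,0],"grip":-0.2},
  {"dp":[0,0.012,0.047],"turn":[0,0,0],"grip":-0.2},
  {"dp":[0,0.005,0.047],"turn":[0,0,0],"grip":-0.2},
  {"dp":[0,0,0.047],"turn":[0,0,0],"grip":-0.2},
])

```text
clock: 17.6
position: [0.4614, -0.1707, 0.4185]
ee_rot: [-0.494, -0.505, -0.496, 0.505]
contact_force: [1.3, 0.0, -3.3]
width: 0.0602
```

Request:
arm_command([
  {"dp":[0,0,0.04],"turn":[0,0,0],"grip":-0.2},
  {"dp":[0,0,0.015],"turn":[0,0,0],"grip":-0.2},
  {"dp":[0,0,0],"turn":[0,0,0],"grip":-0.2},
  {"dp":[0,0,0],"turn":[0,0,0],"grip":-0.2},
])

```text
clock: 18.0
position: [0.4601, -0.223, 0.4191]
ee_rot: [0.493, 0.506, 0.496, -0.505]
contact_force: [-0.2, 1.0, -3.3]
width: 0.0605
```

```bash
python3 - <<'E'
from h import *
go([.461,-.2235,.275],-1.2)
E
```

```text
t18.0 pos [ 0.4601 -0.223   0.4191] F [-0.2  1.  -3.3] w 0.0605 q [-0.59  0.17  1.61  0.    1.36 -0.57]
x [-0.002  0.003 -1.   ] y [ 1.    -0.022 -0.002] z [-0.022 -1.    -0.003]
turn option [-0.03 -0.17  0.13]  q6-> -0.57
turn option [179.97   0.2    0.27]  q6-> 2.57
dp now axes(mm) [144.1   1.2   0.9]  after turn [144.1   0.9   0.5]
```

Request:
arm_command([
  {"dp":[0.045,0.001,0],"turn":[0,0,0],"grip":-0.2},
  {"dp":[0.045,0,0],"turn":[0,0,0],"grip":-0.2},
  {"dp":[0.03,0,0],"turn":[0,0,0],"grip":-0.2},
  {"dp":[0.02,0,0],"turn":[0,0,0],"grip":-0.2},
  {"dp":[0.006,0,0],"turn":[0,0,0],"grip":-0.2},
  {"dp":[0,0,0],"turn":[0,0,0],"grip":-0.2},
])

```text
clock: 18.6
position: [0.4615, -0.2224, 0.2739]
ee_rot: [-0.494, -0.505, -0.496, 0.505]
contact_force: [-0.3, -0.1, -2.8]
width: 0.0604
```

Request:
arm_command([
  {"dp":[0.006,0,0],"turn":[0,0,0],"grip":-0.2},
  {"dp":[0.004,0,0],"turn":[0,0,0],"grip":-0.2},
  {"dp":[0,0,0],"turn":[0,0,0],"grip":-0.2},
])

```text
clock: 18.9
position: [0.4615, -0.2236, 0.2644]
ee_rot: [0.495, 0.505, 0.495, -0.505]
contact_force: [0.1, -0.1, -2.9]
width: 0.0608
```

Request:
arm_command([
  {"dp":[0.003,0,0],"turn":[0,0,0],"grip":-0.2},
  {"dp":[0.0015,0,0],"turn":[0,0,0],"grip":-0.2},
  {"dp":[0,0,0],"turn":[0,0,0],"grip":-0.2},
])

```text
clock: 19.2
position: [0.4619, -0.2237, 0.2604]
ee_rot: [0.495, 0.506, 0.494, -0.505]
contact_force: [1.1, 2.5, 2.0]
width: 0.0604
```

Request:
arm_command([
  {"dp":[0,0,0],"turn":[0,0,0],"grip":1},
  {"dp":[0,0,0],"turn":[0,0,0],"grip":1},
  {"dp":[0,0,0],"turn":[0,0,0],"grip":1},
  {"dp":[-0.03,0,0],"turn":[0,0,0],"grip":1},
  {"dp":[-0.05,0,0],"turn":[0,0,0],"grip":1},
  {"dp":[-0.05,0,-0.02],"turn":[0,0,0],"grip":1},
  {"dp":[-0.025,0,-0.045],"turn":[0,0,0],"grip":1},
  {"dp":[0,0,-0.05],"turn":[0,0,0],"grip":1},
])

```text
clock: 20.0
position: [0.4651, -0.1119, 0.4149]
ee_rot: [0.497, 0.507, 0.491, -0.505]
contact_force: [1.2, 0.5, -1.2]
width: 0.0854
```

```bash
python3 - <<'E'
from h import *
go([.5618,.334,.42],-1.2)
I=manip.get_image("top"); S=manip.get_image("side")
print(greens(I)); print(greens(S))
cv2.imwrite("pics/s5.png",S[:,:,::-1])
E
```

```text
t20.0 pos [ 0.4651 -0.1119  0.4149] F [ 1.2  0.5 -1.2] w 0.0854 q [-0.38  0.12  1.68 -0.    1.33 -0.36]
x [ 0.009 -0.004 -1.   ] y [ 1.    -0.024  0.009] z [-0.024 -1.     0.004]
turn option [-0.18  0.22 -0.54]  q6-> -0.36
turn option [179.82  -0.84  -0.34]  q6-> 2.78
dp now axes(mm) [  -6.    85.9 -448.1]  after turn [  -5.1   87.3 -447.9]
[([483.9, 220.6], [479, 216, 11, 10, 78]), ([167.9, 232.1], [159, 224, 18, 17, 244]), ([157.1, 303.4], [148, 295, 19, 18, 272])]
[([212.4, 178.2], [206, 172, 15, 13, 140]), ([155.3, 204.2], [148, 198, 16, 14, 177]), ([354.0, 332.6], [342, 321, 25, 24, 439]), ([389.5, 365.0], [377, 352, 26, 26, 514]), ([470.5, 360.1], [463, 353, 16, 15, 180])]
```

View pics/s5.png

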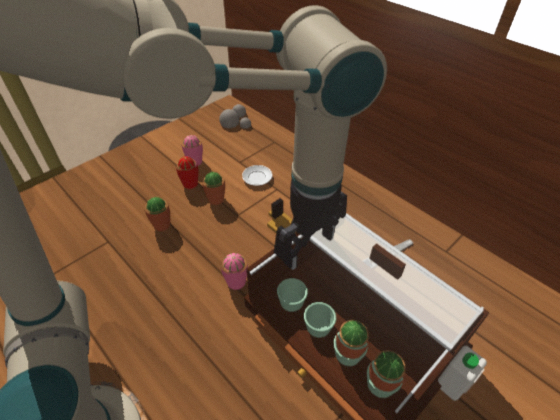

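Two pots are seated. Next is the pot at (0.561,0.332).

Request:
arm_command([
  {"dp":[0,0,-0.048],"turn":[0,0,0],"grip":1},
  {"dp":[0,0,-0.048],"turn":[0,0,0],"grip":1},
  {"dp":[0,0.012,-0.048],"turn":[0,0,0],"grip":1},
  {"dp":[0,0.014,-0.048],"turn":[0,0,0],"grip":1},
  {"dp":[0,0.014,-0.048],"turn":[0,0,0],"grip":1},
  {"dp":[0,0.014,-0.048],"turn":[0,0,0],"grip":1},
  {"dp":[0,0.014,-0.048],"turn":[0,0,0],"grip":1},
  {"dp":[0.015,0.014,-0.045],"turn":[0,0,0],"grip":1},
])

```text
clock: 20.9
position: [0.5551, 0.2696, 0.3969]
ee_rot: [0.496, 0.506, 0.494, -0.504]
contact_force: [0.7, -0.0, 1.1]
width: 0.0857
```

Request:
arm_command([
  {"dp":[0.015,0.004,-0.04],"turn":[0,0,0],"grip":1},
  {"dp":[0,0,-0.02],"turn":[0,0,0],"grip":1},
  {"dp":[0,0,0],"turn":[0,0,0],"grip":1},
  {"dp":[0,0,0],"turn":[0,0,0],"grip":1},
])

```text
clock: 21.3
position: [0.5593, 0.3268, 0.3806]
ee_rot: [-0.495, -0.505, -0.494, 0.506]
contact_force: [0.7, -0.1, 0.1]
width: 0.0856
```

```bash
python3 - <<'E'
from h import *
go([.5625,.334,.209],-1.2)
c=cal("wrist"); I=manip.get_image("wrist"); cv2.imwrite("pics/w10.png",I[:,:,::-1])
print(greens(I)); print(proj(c,[.5625,.334,.085]))
E
```

```text
t21.3 pos [0.5593 0.3268 0.3806] F [ 0.7 -0.1  0.1] w 0.0856 q [ 0.42  0.4   1.38 -0.    1.37  0.44]
x [ 0.    -0.002 -1.   ] y [ 1.    -0.021  0.   ] z [-0.021 -1.     0.002]
turn option [ 0.02  0.09 -0.01]  q6-> 0.44
turn option [-1.7998e+02  1.0000e-02  1.4000e-01]  q6-> -2.7
dp now axes(mm) [171.6   3.   -7.6]  after turn [171.6   3.1  -7.3]
[([72.1, 165.3], [42, 140, 62, 53, 2245]), ([289.3, 190.1], [262, 166, 55, 52, 1947])]
[288.86403331 196.5097999 ]
```

View pics/w10.png

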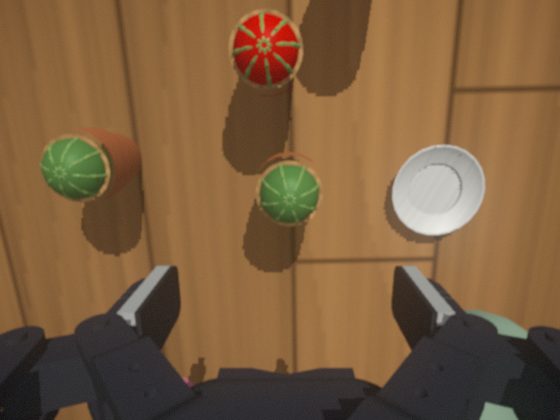

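Request:
arm_command([
  {"dp":[0.04,0.003,-0.009],"turn":[0,0,0],"grip":1},
  {"dp":[0.045,0,0],"turn":[0,0,0],"grip":1},
  {"dp":[0.045,0,0],"turn":[0,0,0],"grip":1},
  {"dp":[0.042,0,0],"turn":[0,0,0],"grip":1},
  {"dp":[0,0,0],"turn":[0,0,0],"grip":0},
  {"dp":[0,0,0],"turn":[0,0,0],"grip":0},
  {"dp":[0,0,0],"turn":[0,0,0],"grip":-0.2},
  {"dp":[0,0,0],"turn":[0,0,0],"grip":-0.2},
])

```text
clock: 22.15
position: [0.5633, 0.3365, 0.2113]
ee_rot: [0.495, 0.507, 0.494, -0.504]
contact_force: [0.6, -0.1, -2.6]
width: 0.0607
```

Request:
arm_command([
  {"dp":[-0.02,0,0],"turn":[0,0,0],"grip":-0.2},
  {"dp":[-0.045,0,0],"turn":[0,0,0],"grip":-0.2},
  {"dp":[-0.045,0,0],"turn":[0,0,0],"grip":-0.2},
  {"dp":[-0.045,0,0],"turn":[0,0,0],"grip":-0.2},
  {"dp":[-0.045,0,0],"turn":[0,0,0],"grip":-0.2},
  {"dp":[-0.012,0,0],"turn":[0,0,0],"grip":-0.2},
])

```text
clock: 22.75
position: [0.5626, 0.3367, 0.4289]
ee_rot: [0.496, 0.51, 0.493, -0.5]
contact_force: [0.3, 0.9, -1.6]
width: 0.0607
```

```bash
python3 - <<'E'
from h import *
go([.4625,-.144,.42],-1.2)
I=manip.get_image("wrist"); cv2.imwrite("pics/w11.png",I[:,:,::-1])
E
```

```text
t22.8 pos [0.5626 0.3367 0.4289] F [ 0.3  0.9 -1.6] w 0.0607 q [ 0.43  0.38  1.28 -0.    1.46  0.45]
x [ 0.013  0.006 -1.   ] y [ 1.    -0.021  0.013] z [-0.021 -1.    -0.006]
turn option [ 0.01 -0.35 -0.73]  q6-> 0.45
turn option [-179.98    1.14   -0.55]  q6-> -2.69
dp now axes(mm) [  4.8 -90.3 482.7]  after turn [  8.9 -90.1 482.7]
```

View pics/w11.png

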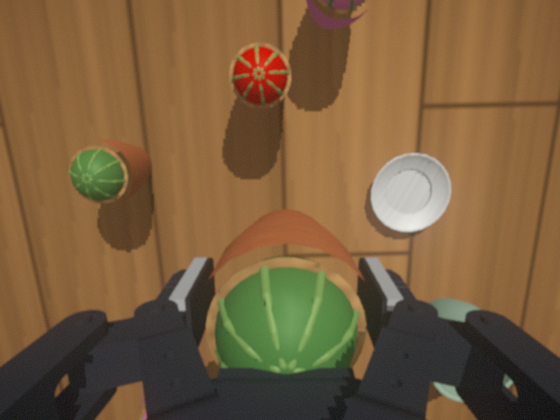

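Request:
arm_command([
  {"dp":[0,-0.02,0.025],"turn":[0,0,0],"grip":-0.2},
  {"dp":[0,-0.02,0.044],"turn":[0,0,0],"grip":-0.2},
  {"dp":[0,-0.02,0.044],"turn":[0,0,0],"grip":-0.2},
  {"dp":[0,-0.02,0.044],"turn":[0,0,0],"grip":-0.2},
  {"dp":[0,-0.01,0.047],"turn":[0,0,0],"grip":-0.2},
  {"dp":[0,0,0.048],"turn":[0,0,0],"grip":-0.2},
  {"dp":[0,0,0.048],"turn":[0,0,0],"grip":-0.2},
  {"dp":[0,0,0.048],"turn":[0,0,0],"grip":-0.2},
])

```text
clock: 23.6
position: [0.4637, -0.0111, 0.4192]
ee_rot: [-0.494, -0.505, -0.495, 0.505]
contact_force: [1.8, -0.4, -2.5]
width: 0.0603
```

Request:
arm_command([
  {"dp":[0,0,0.048],"turn":[0,0,0],"grip":-0.2},
  {"dp":[0,0,0.046],"turn":[0,0,0],"grip":-0.2},
  {"dp":[0,0,0.03],"turn":[0,0,0],"grip":-0.2},
  {"dp":[0,0,0.011],"turn":[0,0,0],"grip":-0.2},
  {"dp":[0,0,0],"turn":[0,0,0],"grip":-0.2},
  {"dp":[0,0,0],"turn":[0,0,0],"grip":-0.2},
])

```text
clock: 24.2
position: [0.4619, -0.1437, 0.4196]
ee_rot: [0.494, 0.505, 0.496, -0.505]
contact_force: [-0.1, 0.1, -2.5]
width: 0.0602
```

```bash
python3 - <<'E'
from h import *
go([.4628,-.1435,.275],-1.2)
E
```

```text
t24.2 pos [ 0.4619 -0.1437  0.4196] F [-0.1  0.1 -2.5] w 0.0602 q [-0.45  0.13  1.66  0.    1.35 -0.43]
x [-0.002  0.002 -1.   ] y [ 1.    -0.021 -0.002] z [-0.021 -1.    -0.002]
turn option [-0.   -0.13  0.1 ]  q6-> -0.43
turn option [1.8e+02 1.5e-01 2.0e-01]  q6-> 2.72
dp now axes(mm) [1.446e+02 1.200e+00 1.000e-01]  after turn [144.6   0.9  -0.2]
```

Request:
arm_command([
  {"dp":[0.045,0.001,0],"turn":[0,0,0],"grip":-0.2},
  {"dp":[0.045,0,0],"turn":[0,0,0],"grip":-0.2},
  {"dp":[0.03,0,0],"turn":[0,0,0],"grip":-0.2},
  {"dp":[0.02,0,0],"turn":[0,0,0],"grip":-0.2},
  {"dp":[0.008,0,0],"turn":[0,0,0],"grip":-0.2},
  {"dp":[0.004,0,0],"turn":[0,0,0],"grip":-0.2},
  {"dp":[0.004,0,0],"turn":[0,0,0],"grip":-0.2},
  {"dp":[0,0,0],"turn":[0,0,0],"grip":-0.2},
])

```text
clock: 25.0
position: [0.4635, -0.1443, 0.265]
ee_rot: [0.495, 0.505, 0.495, -0.505]
contact_force: [-0.3, -0.5, -3.1]
width: 0.0605
```

Request:
arm_command([
  {"dp":[0.003,0,0],"turn":[0,0,0],"grip":-0.2},
  {"dp":[0,0,0],"turn":[0,0,0],"grip":-0.2},
])

```text
clock: 25.2
position: [0.4633, -0.1444, 0.2618]
ee_rot: [0.495, 0.506, 0.495, -0.505]
contact_force: [-0.7, 1.2, -2.2]
width: 0.0603
```

Request:
arm_command([
  {"dp":[0.0025,0,0],"turn":[0,0,0],"grip":-0.2},
  {"dp":[0,0,0],"turn":[0,0,0],"grip":-0.2},
])

```text
clock: 25.4
position: [0.4632, -0.1442, 0.2591]
ee_rot: [0.494, 0.506, 0.495, -0.505]
contact_force: [0.8, 3.4, 1.0]
width: 0.0605
```

Request:
arm_command([
  {"dp":[0,0,0],"turn":[0,0,0],"grip":1},
  {"dp":[0,0,0],"turn":[0,0,0],"grip":1},
  {"dp":[0,0,0],"turn":[0,0,0],"grip":1},
  {"dp":[-0.03,0,0],"turn":[0,0,0],"grip":1},
  {"dp":[-0.05,0,0],"turn":[0,0,0],"grip":1},
  {"dp":[-0.05,0,-0.02],"turn":[0,0,0],"grip":1},
  {"dp":[-0.02,0,-0.045],"turn":[0,0,0],"grip":1},
  {"dp":[0,0,-0.049],"turn":[0,0,0],"grip":1},
])

```text
clock: 26.2
position: [0.4669, -0.0321, 0.4096]
ee_rot: [0.497, 0.508, 0.491, -0.504]
contact_force: [2.1, 0.8, -0.7]
width: 0.0854
```

```bash
python3 - <<'E'
from h import *
go([.3965,.358,.40],-1.2)
I=manip.get_image("top"); S=manip.get_image("side")
print(greens(I)); print(greens(S))
E
```

```text
t26.2 pos [ 0.4669 -0.0321  0.4096] F [ 2.1  0.8 -0.7] w 0.0854 q [-0.22  0.11  1.71 -0.    1.31 -0.19]
x [ 0.01  -0.003 -1.   ] y [ 1.    -0.024  0.01 ] z [-0.024 -1.     0.002]
turn option [-0.18  0.14 -0.55]  q6-> -0.2
turn option [179.82  -0.86  -0.21]  q6-> 2.95
dp now axes(mm) [   7.9  -79.8 -388.3]  after turn [   9.6  -78.5 -388.5]
[([483.9, 220.5], [479, 216, 11, 10, 77]), ([446.5, 268.6], [438, 260, 19, 18, 271]), ([157.1, 303.4], [148, 295, 19, 18, 269])]
[([155.3, 204.1], [148, 198, 16, 14, 178]), ([321.4, 304.0], [311, 293, 22, 22, 378]), ([354.0, 332.9], [342, 322, 25, 23, 430]), ([389.6, 364.7], [377, 352, 26, 26, 526]), ([470.6, 360.1], [463, 353, 16, 15, 180])]
```

Three pots are seated and pot 4 hasn't moved. Fetching it.

Request:
arm_command([
  {"dp":[0,0,-0.048],"turn":[0,0,0],"grip":1},
  {"dp":[0,-0.01,-0.048],"turn":[0,0,0],"grip":1},
  {"dp":[0,-0.014,-0.048],"turn":[0,0,0],"grip":1},
  {"dp":[0,-0.014,-0.048],"turn":[0,0,0],"grip":1},
  {"dp":[0,-0.014,-0.048],"turn":[0,0,0],"grip":1},
  {"dp":[0,-0.014,-0.048],"turn":[0,0,0],"grip":1},
  {"dp":[0,-0.012,-0.048],"turn":[0,0,0],"grip":1},
  {"dp":[0.02,0,-0.035],"turn":[0,0,0],"grip":1},
])

```text
clock: 27.1
position: [0.3951, 0.343, 0.3875]
ee_rot: [0.496, 0.507, 0.495, -0.503]
contact_force: [1.7, -0.8, 0.9]
width: 0.0852
```

Request:
arm_command([
  {"dp":[0.01,0,-0.015],"turn":[0,0,0],"grip":1},
  {"dp":[0,0,0],"turn":[0,0,0],"grip":1},
  {"dp":[0,0,0],"turn":[0,0,0],"grip":1},
])

```text
clock: 27.4
position: [0.3962, 0.3544, 0.3751]
ee_rot: [-0.495, -0.505, -0.494, 0.506]
contact_force: [-0.5, -0.5, -0.0]
width: 0.0851
```

```bash
python3 - <<'E'
from h import *
go([.397,.358,.209],-1.2)
c=cal("wrist"); I=manip.get_image("wrist"); cv2.imwrite("pics/w12.png",I[:,:,::-1])
print(greens(I)); print(proj(c,[.397,.358,.085]))
E
```

```text
t27.4 pos [0.3962 0.3544 0.3751] F [-0.5 -0.5 -0. ] w 0.0851 q [ 0.6   0.23  1.64 -0.    1.27  0.62]
x [-0.001 -0.002 -1.   ] y [ 1.    -0.021 -0.001] z [-0.021 -1.     0.002]
turn option [-0.02  0.13  0.04]  q6-> 0.62
turn option [ 1.7998e+02  6.0000e-02 -2.0000e-01]  q6-> 3.76
dp now axes(mm) [166.1   0.8  -4. ]  after turn [166.1   0.7  -3.6]
[([287.6, 197.8], [260, 172, 55, 54, 2053])]
[286.15601691 202.72715447]
```

View pics/w12.png

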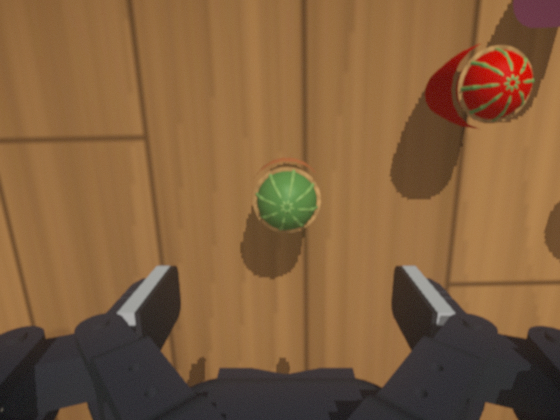

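The pot ring is at (287,199), with 1–2 mm of correction needed. I'll grasp it.

Request:
arm_command([
  {"dp":[0.04,0.002,-0.005],"turn":[0,0,0],"grip":1},
  {"dp":[0.045,0,0],"turn":[0,0,0],"grip":1},
  {"dp":[0.045,0,0],"turn":[0,0,0],"grip":1},
  {"dp":[0.036,0,0],"turn":[0,0,0],"grip":1},
  {"dp":[0,0,0],"turn":[0,0,0],"grip":0},
  {"dp":[0,0,0],"turn":[0,0,0],"grip":0},
  {"dp":[0,0,0],"turn":[0,0,0],"grip":-0.2},
  {"dp":[0,0,0],"turn":[0,0,0],"grip":-0.2},
])

```text
clock: 28.25
position: [0.3987, 0.3607, 0.2116]
ee_rot: [0.495, 0.507, 0.494, -0.504]
contact_force: [-0.2, 0.3, -2.4]
width: 0.0601
```

Request:
arm_command([
  {"dp":[-0.02,0,0],"turn":[0,0,0],"grip":-0.2},
  {"dp":[-0.045,0,0],"turn":[0,0,0],"grip":-0.2},
  {"dp":[-0.045,0,0],"turn":[0,0,0],"grip":-0.2},
  {"dp":[-0.045,0,0],"turn":[0,0,0],"grip":-0.2},
  {"dp":[-0.045,0,0],"turn":[0,0,0],"grip":-0.2},
  {"dp":[-0.01,0,0],"turn":[0,0,0],"grip":-0.2},
])

```text
clock: 28.85
position: [0.3983, 0.3609, 0.4269]
ee_rot: [0.496, 0.51, 0.494, -0.5]
contact_force: [0.5, -0.1, -2.7]
width: 0.0603
```

```bash
python3 - <<'E'
from h import *
go([.4643,-.0635,.42],-1.2)
I=manip.get_image("wrist"); cv2.imwrite("pics/w13.png",I[:,:,::-1])
E
```

```text
t28.9 pos [0.3983 0.3609 0.4269] F [ 0.5 -0.1 -2.7] w 0.0603 q [ 0.61  0.2   1.55 -0.    1.38  0.63]
x [ 0.011  0.008 -1.   ] y [ 1.    -0.021  0.011] z [-0.021 -1.    -0.008]
turn option [ 0.02 -0.47 -0.65]  q6-> 0.63
turn option [-179.98    1.02   -0.73]  q6-> -2.51
dp now axes(mm) [  4.3  74.7 423. ]  after turn [  6.9  74.9 423. ]
```

View pics/w13.png

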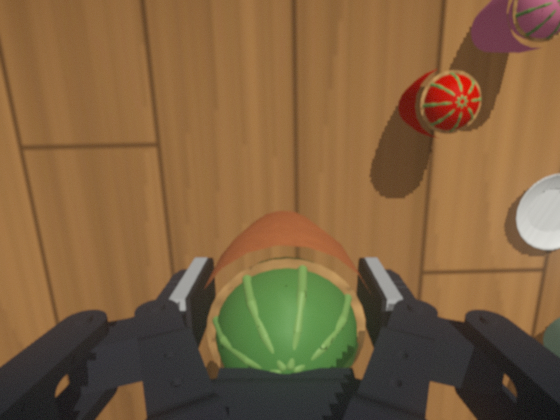

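Request:
arm_command([
  {"dp":[0,0.005,0.03],"turn":[0,0,0],"grip":-0.2},
  {"dp":[0,0.012,0.045],"turn":[0,0,0],"grip":-0.2},
  {"dp":[0,0.013,0.047],"turn":[0,0,0],"grip":-0.2},
  {"dp":[0,0.013,0.047],"turn":[0,0,0],"grip":-0.2},
  {"dp":[0,0.013,0.047],"turn":[0,0,0],"grip":-0.2},
  {"dp":[0,0.013,0.047],"turn":[0,0,0],"grip":-0.2},
  {"dp":[0,0.005,0.047],"turn":[0,0,0],"grip":-0.2},
  {"dp":[0,0,0.047],"turn":[0,0,0],"grip":-0.2},
])

```text
clock: 29.7
position: [0.4641, 0.0001, 0.4181]
ee_rot: [-0.494, -0.505, -0.495, 0.506]
contact_force: [-0.2, 0.6, -2.5]
width: 0.0602
```

Request:
arm_command([
  {"dp":[0,0,0.046],"turn":[0,0,0],"grip":-0.2},
  {"dp":[0,0,0.02],"turn":[0,0,0],"grip":-0.2},
  {"dp":[0,0,0],"turn":[0,0,0],"grip":-0.2},
  {"dp":[0,0,0],"turn":[0,0,0],"grip":-0.2},
])

```text
clock: 30.1
position: [0.4623, -0.064, 0.4183]
ee_rot: [-0.493, -0.505, -0.495, 0.506]
contact_force: [0.2, 0.2, -3.0]
width: 0.0599
```

```bash
python3 - <<'E'
from h import *
go([.4645,-.0635,.275],-1.2)
E
```

```text
t30.1 pos [ 0.4623 -0.064   0.4183] F [ 0.2  0.2 -3. ] w 0.0599 q [-0.29  0.1   1.69  0.    1.35 -0.26]
x [-0.002  0.002 -1.   ] y [ 1.    -0.022 -0.002] z [-0.022 -1.    -0.002]
turn option [-0.09 -0.09  0.13]  q6-> -0.27
turn option [1.7991e+02 2.1000e-01 1.4000e-01]  q6-> 2.88
dp now axes(mm) [143.3   2.5  -0.3]  after turn [143.3   2.1  -0.6]
```

Request:
arm_command([
  {"dp":[0.045,0.002,0],"turn":[0,0,0],"grip":-0.2},
  {"dp":[0.045,0,0],"turn":[0,0,0],"grip":-0.2},
  {"dp":[0.03,0,0],"turn":[0,0,0],"grip":-0.2},
  {"dp":[0.018,0,0],"turn":[0,0,0],"grip":-0.2},
  {"dp":[0.008,0,0],"turn":[0,0,0],"grip":-0.2},
  {"dp":[0.004,0,0],"turn":[0,0,0],"grip":-0.2},
  {"dp":[0.004,0,0],"turn":[0,0,0],"grip":-0.2},
  {"dp":[0,0,0],"turn":[0,0,0],"grip":-0.2},
])

```text
clock: 30.9
position: [0.4652, -0.0637, 0.2658]
ee_rot: [0.495, 0.506, 0.495, -0.505]
contact_force: [0.4, 1.6, -2.5]
width: 0.0602
```

Request:
arm_command([
  {"dp":[0.003,0,0],"turn":[0,0,0],"grip":-0.2},
  {"dp":[0,0,0],"turn":[0,0,0],"grip":-0.2},
])

```text
clock: 31.1
position: [0.4654, -0.0637, 0.263]
ee_rot: [0.495, 0.506, 0.494, -0.505]
contact_force: [1.4, 2.6, -1.5]
width: 0.0602
```

Request:
arm_command([
  {"dp":[0.002,0,-0.001],"turn":[0,0,0],"grip":-0.2},
  {"dp":[0.0015,0,0],"turn":[0,0,0],"grip":-0.2},
  {"dp":[0,0,0],"turn":[0,0,0],"grip":-0.2},
])

```text
clock: 31.4
position: [0.4654, -0.0629, 0.26]
ee_rot: [0.495, 0.506, 0.494, -0.505]
contact_force: [-0.2, 4.0, 6.0]
width: 0.0603
```

Request:
arm_command([
  {"dp":[0,0,0],"turn":[0,0,0],"grip":1},
  {"dp":[0,0,0],"turn":[0,0,0],"grip":1},
  {"dp":[0,0,0],"turn":[0,0,0],"grip":1},
  {"dp":[-0.03,0,0],"turn":[0,0,0],"grip":1},
  {"dp":[-0.05,0,0],"turn":[0,0,0],"grip":1},
  {"dp":[-0.05,0,0],"turn":[0,0,0],"grip":1},
  {"dp":[-0.03,0,0],"turn":[0,0,0],"grip":1},
])

```text
clock: 32.1
position: [0.4653, -0.0633, 0.4226]
ee_rot: [0.496, 0.506, 0.493, -0.505]
contact_force: [1.4, -0.8, 0.5]
width: 0.0856
```

Request:
arm_command([
  {"dp":[0,0,0.05],"turn":[0,0,0],"grip":0.5},
  {"dp":[0,0.04,0.02],"turn":[0,0,0],"grip":0},
  {"dp":[0,0.04,0],"turn":[0,0,0],"grip":0},
  {"dp":[0,0,0],"turn":[0,0,0],"grip":0},
  {"dp":[0,0,0],"turn":[0,0,0],"grip":0},
])

```text
clock: 32.6
position: [0.5438, -0.135, 0.4178]
ee_rot: [-0.494, -0.505, -0.496, 0.506]
contact_force: [-0.4, 0.6, -0.4]
width: 0.0429
```

```bash
python3 - <<'E'
from h import *
go([.5985,-.187,.348],-1.2)
c=cal("wrist"); W=manip.get_image("wrist");I=manip.get_image("top"); S=manip.get_image("side")
cv2.imwrite("pics/w14.png",W[:,:,::-1]);cv2.imwrite("pics/s6.png",cv2.resize(S[190:,220:500,::-1],None,fx=2.6,fy=2.6))
cv2.imwrite("pics/t6.png",cv2.resize(I[180:320,280:500,::-1],None,fx=3.6,fy=3.6))
print(greens(I)); print(greens(S))
ct,cs=cal("top"),cal("side")
for y in (-.0645,-.1445,-.2245,-.3045):
    P=[.461+.021*(y+.1845),y,.128]; print(proj(ct,P).round(1),proj(cs,P).round(1))
E
```

```text
t32.6 pos [ 0.5438 -0.135   0.4178] F [-0.4  0.6 -0.4] w 0.0429 q [-0.37  0.25  1.51 -0.    1.38 -0.35]
x [-0.003  0.001 -1.   ] y [ 1.    -0.021 -0.003] z [-0.021 -1.    -0.001]
turn option [ 0.   -0.03  0.15]  q6-> -0.35
turn option [-1.8e+02 -2.4e-01 -5.0e-02]  q6-> -3.49
dp now axes(mm) [69.7 56.  50.9]  after turn [69.8 55.8 50.9]
[([340.5, 268.6], [332, 260, 18, 18, 265]), ([372.6, 267.9], [367, 260, 12, 18, 154]), ([411.4, 268.6], [403, 260, 18, 18, 267]), ([447.1, 268.9], [438, 261, 18, 17, 212])]
[([292.7, 277.6], [282, 268, 22, 20, 326]), ([321.4, 303.9], [310, 293, 23, 22, 382]), ([354.0, 332.5], [342, 321, 25, 24, 443]), ([389.7, 364.9], [377, 352, 26, 26, 511]), ([470.6, 360.1], [463, 353, 16, 15, 180])]
[339.9 269.4] [291.9 277.6]
[375.3 269.4] [320.8 303.4]
[410.6 269.4] [353. 332.]
[445.9 269.3] [388.8 363.9]
```

View pics/s6.png

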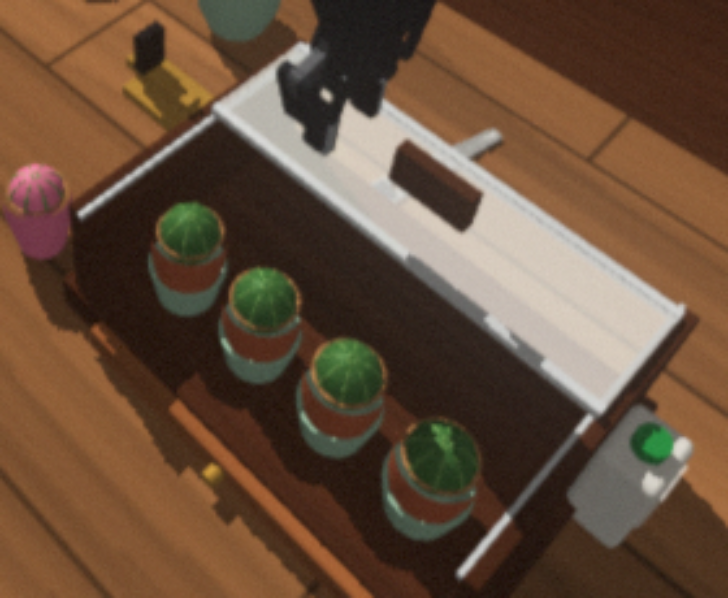

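View pics/w14.png

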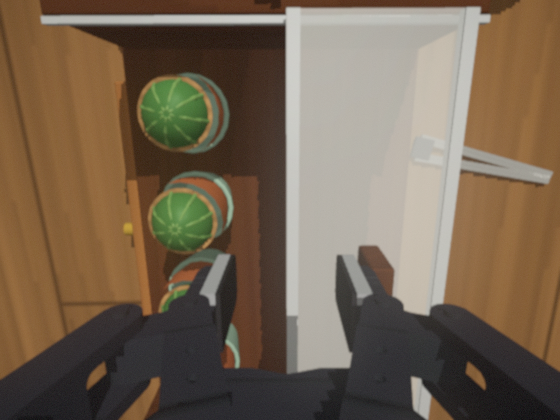

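View pics/t6.png

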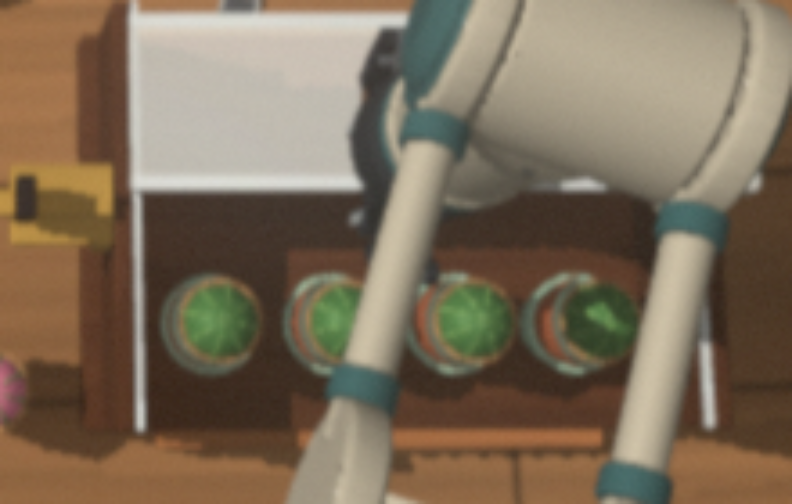

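All four are upright, and their pixels agree with the seated predictions within 1–1.5 px (the one partly hidden cactus aside). Closing the cover.

Request:
arm_command([
  {"dp":[0,0.028,0.026],"turn":[0,0,0],"grip":0},
  {"dp":[0,0.0275,0.025],"turn":[0,0,0],"grip":0},
  {"dp":[0,0,0],"turn":[0,0,0],"grip":0},
  {"dp":[0.035,0,0],"turn":[0,0,0],"grip":0},
  {"dp":[0.034,0,0],"turn":[0,0,0],"grip":0},
  {"dp":[0,0,0],"turn":[0,0,0],"grip":-0.9},
  {"dp":[0,0,0],"turn":[0,0,0],"grip":-0.9},
  {"dp":[0,0,0],"turn":[0,0,0],"grip":-0.9},
], grip_force=30)

```text
clock: 33.55
position: [0.5975, -0.1864, 0.3507]
ee_rot: [0.495, 0.505, 0.495, -0.505]
contact_force: [-1.5, 0.6, -6.2]
width: 0.0131
```

Request:
arm_command([
  {"dp":[0,0,0],"turn":[0,0,0],"grip":-0.9},
])

```text
clock: 33.65
position: [0.5975, -0.1864, 0.3507]
ee_rot: [0.495, 0.505, 0.495, -0.505]
contact_force: [-1.7, 0.9, -5.2]
width: 0.0135
```

Request:
arm_command([
  {"dp":[0,-0.01,0],"turn":[0,0,0],"grip":-0.9},
  {"dp":[0,-0.02,0],"turn":[0,0,0],"grip":-0.9},
  {"dp":[0,-0.02,0],"turn":[0,0,0],"grip":-0.9},
  {"dp":[0,-0.02,0],"turn":[0,0,0],"grip":-0.9},
  {"dp":[0,-0.02,0],"turn":[0,0,0],"grip":-0.9},
  {"dp":[0,-0.02,0],"turn":[0,0,0],"grip":-0.9},
  {"dp":[0,-0.015,0],"turn":[0,0,0],"grip":-0.9},
  {"dp":[0,-0.006,0],"turn":[0,0,0],"grip":-0.9},
])

```text
clock: 34.45
position: [0.4657, -0.1838, 0.3506]
ee_rot: [0.495, 0.506, 0.494, -0.505]
contact_force: [2.4, 1.3, -5.9]
width: 0.0132
```

Request:
arm_command([
  {"dp":[0,-0.003,0],"turn":[0,0,0],"grip":-0.9},
  {"dp":[0,0,0],"turn":[0,0,0],"grip":-0.9},
  {"dp":[0,0,0],"turn":[0,0,0],"grip":-0.9},
])

```text
clock: 34.75
position: [0.4638, -0.1838, 0.3506]
ee_rot: [-0.494, -0.505, -0.495, 0.505]
contact_force: [-2.5, 3.4, 4.3]
width: 0.0131
```

```bash
python3 - <<'E'
from h import *
st()
E
```

```text
t34.8 pos [ 0.4638 -0.1838  0.3506] F [-2.5  3.4  4.3] w 0.0131 q [-0.52  0.2   1.75 -0.    1.19 -0.5 ]
x [-0.001  0.    -1.   ] y [ 1.    -0.021 -0.001] z [-0.021 -1.    -0.   ]
```

Request:
arm_command([
  {"dp":[0,-0.002,0],"turn":[0,0,0],"grip":-0.9},
  {"dp":[0,0,0],"turn":[0,0,0],"grip":-0.9},
  {"dp":[0,0,0],"turn":[0,0,0],"grip":-0.9},
])

```text
clock: 35.05
position: [0.4628, -0.1838, 0.3506]
ee_rot: [0.495, 0.506, 0.494, -0.505]
contact_force: [2.0, 4.5, 2.9]
width: 0.0132
```

Request:
arm_command([
  {"dp":[0,-0.002,0],"turn":[0,0,0],"grip":-0.9},
  {"dp":[0,0,0],"turn":[0,0,0],"grip":-0.9},
  {"dp":[0,0,0],"turn":[0,0,0],"grip":-0.9},
])

```text
clock: 35.35
position: [0.4616, -0.1838, 0.3506]
ee_rot: [0.496, 0.507, 0.493, -0.504]
contact_force: [5.6, 5.0, 1.6]
width: 0.0134
```

Force is rising at the stop: the cover is shut. I'll release, rise, and turn for the bolt tab.

Request:
arm_command([
  {"dp":[0,0.002,0],"turn":[0,0,0],"grip":0},
  {"dp":[0,0,0],"turn":[0,0,0],"grip":0},
  {"dp":[0,0,0],"turn":[0,0,0],"grip":0},
  {"dp":[-0.04,0,0],"turn":[0,0,0],"grip":0},
  {"dp":[-0.04,0,0],"turn":[0,0,0],"grip":0},
  {"dp":[0,0.02,-0.04],"turn":[0,0,0],"grip":0},
  {"dp":[0,0.02,-0.045],"turn":[0,0,0],"grip":0},
  {"dp":[0,0.02,-0.045],"turn":[0,0,0],"grip":0},
])

```text
clock: 36.15
position: [0.525, -0.0547, 0.4305]
ee_rot: [-0.495, -0.506, -0.494, 0.506]
contact_force: [-0.4, -0.6, -0.1]
width: 0.0425
```

Request:
arm_command([
  {"dp":[0,0.015,-0.045],"turn":[0,0,0],"grip":0},
  {"dp":[0,0,-0.045],"turn":[0,0,0],"grip":0},
  {"dp":[0,0,0],"turn":[-8,0,0],"grip":0},
  {"dp":[0,0,0],"turn":[-8,0,0],"grip":0},
  {"dp":[0,0,0],"turn":[-8,0,0],"grip":0},
  {"dp":[0,0,0],"turn":[-8,0,0],"grip":0},
  {"dp":[0,0,0],"turn":[-8,0,0],"grip":0},
  {"dp":[0,0,0],"turn":[-8,0,0],"grip":0},
])

```text
clock: 36.95
position: [0.5415, 0.034, 0.4298]
ee_rot: [0.658, 0.258, 0.658, -0.259]
contact_force: [-0.7, -0.5, -1.1]
width: 0.0428
```

Request:
arm_command([
  {"dp":[0,0,0],"turn":[-8,0,0],"grip":0},
  {"dp":[0,0,0],"turn":[-8,0,0],"grip":0},
  {"dp":[0,0,0],"turn":[-8,0,0],"grip":0},
  {"dp":[0,0,0],"turn":[-8,0,0],"grip":0},
  {"dp":[0,0,0],"turn":[-8,0,0],"grip":0},
  {"dp":[0,0,0],"turn":[-2,0,0],"grip":0},
  {"dp":[0,0,0],"turn":[0,0,0],"grip":0},
])

```text
clock: 37.65
position: [0.5415, 0.034, 0.4298]
ee_rot: [0.707, 0.007, 0.707, -0.008]
contact_force: [-0.6, 0.2, -0.5]
width: 0.0426
```

```bash
python3 - <<'E'
from h import *
go([.539,.060,.41],88.8)
c=cal("wrist"); W=manip.get_image("wrist")
cv2.imwrite("pics/w15.png",W[:,:,::-1]); print(proj(c,[.539,.06,.207]))
E
```

```text
t37.6 pos [0.5415 0.034  0.4298] F [-0.6  0.2 -0.5] w 0.0426 q [-0.07  0.21  1.53 -0.    1.4  -1.61]
x [-0.    -0.001 -1.   ] y [ 0.021  1.    -0.001] z [ 1.    -0.021 -0.   ]
turn option [-0.03 -0.01  0.04]  q6-> -1.61
turn option [1.7997e+02 7.0000e-02 2.0000e-02]  q6-> 1.53
dp now axes(mm) [19.8 25.9 -3.1]  after turn [19.8 25.9 -3.1]
[328.62674279 229.13437281]
```

View pics/w15.png

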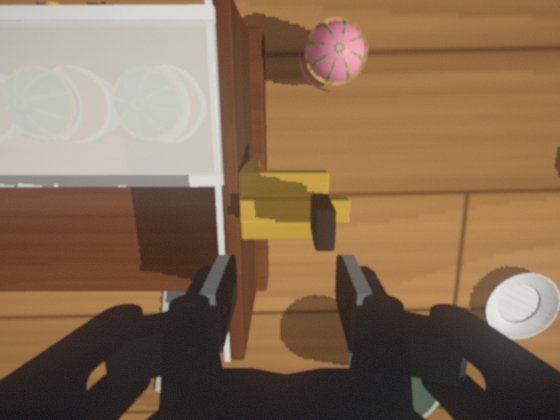

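The tab top is at about (327,232) against (329,229) predicted for y = 0.060. The cover edge is flush, with the cacti under it. I'll grip the tab.

Request:
arm_command([
  {"dp":[0,0.025,-0.002],"turn":[0,0,0],"grip":0},
  {"dp":[0,0,0],"turn":[0,0,0],"grip":0},
  {"dp":[0.04,0,0],"turn":[0,0,0],"grip":0},
  {"dp":[0.039,0,0],"turn":[0,0,0],"grip":0},
  {"dp":[0,0,0],"turn":[0,0,0],"grip":-0.9},
  {"dp":[0,0,0],"turn":[0,0,0],"grip":-0.9},
  {"dp":[0,0,0],"turn":[0,0,0],"grip":-0.9},
  {"dp":[0,0,0],"turn":[0,0,0],"grip":-0.9},
])

```text
clock: 38.5
position: [0.54, 0.0575, 0.3511]
ee_rot: [0.707, 0.005, 0.708, -0.009]
contact_force: [-0.3, -6.9, -10.9]
width: 0.0117
```

Request:
arm_command([
  {"dp":[0,-0.008,0],"turn":[0,0,0],"grip":-0.9},
  {"dp":[0,-0.008,0],"turn":[0,0,0],"grip":-0.9},
  {"dp":[0,-0.006,0],"turn":[0,0,0],"grip":-0.9},
  {"dp":[0,-0.004,0],"turn":[0,0,0],"grip":-0.9},
  {"dp":[0,0,0],"turn":[0,0,0],"grip":-0.9},
  {"dp":[0,0,0],"turn":[0,0,0],"grip":-0.9},
])

```text
clock: 39.1
position: [0.5393, 0.0328, 0.3511]
ee_rot: [0.707, 0.007, 0.707, -0.008]
contact_force: [-1.7, -1.8, -8.1]
width: 0.0116
```

Request:
arm_command([
  {"dp":[0,-0.002,0],"turn":[0,0,0],"grip":-0.9},
  {"dp":[0,-0.002,0],"turn":[0,0,0],"grip":-0.9},
  {"dp":[0,0,0],"turn":[0,0,0],"grip":-0.9},
  {"dp":[0,0,0],"turn":[0,0,0],"grip":-0.9},
])

```text
clock: 39.5
position: [0.5393, 0.0296, 0.3511]
ee_rot: [0.707, 0.007, 0.707, -0.007]
contact_force: [-2.1, 1.6, -6.8]
width: 0.0117
```

Request:
arm_command([
  {"dp":[0,-0.002,0],"turn":[0,0,0],"grip":-0.9},
  {"dp":[0,0,0],"turn":[0,0,0],"grip":-0.9},
  {"dp":[0,0,0],"turn":[0,0,0],"grip":-0.9},
])

```text
clock: 39.8
position: [0.5392, 0.0274, 0.3511]
ee_rot: [0.707, 0.007, 0.707, -0.007]
contact_force: [-3.2, 1.7, -4.3]
width: 0.0116
```

Request:
arm_command([
  {"dp":[0,-0.003,0],"turn":[0,0,0],"grip":-0.9},
  {"dp":[0,0,0],"turn":[0,0,0],"grip":-0.9},
  {"dp":[0,0,0],"turn":[0,0,0],"grip":-0.9},
])

```text
clock: 40.1
position: [0.5392, 0.0256, 0.3511]
ee_rot: [0.707, 0.009, 0.707, -0.006]
contact_force: [-3.1, 7.0, -4.6]
width: 0.0112
```

Contact at the end stop (7 N). Release, rise and check.

Request:
arm_command([
  {"dp":[0,0.002,0],"turn":[0,0,0],"grip":0},
  {"dp":[0,0,0],"turn":[0,0,0],"grip":0},
  {"dp":[0,0,0],"turn":[0,0,0],"grip":0},
  {"dp":[-0.04,0,0],"turn":[0,0,0],"grip":0},
  {"dp":[-0.045,0,0],"turn":[0,0,0],"grip":0},
])

```text
clock: 40.6
position: [0.5394, 0.026, 0.4359]
ee_rot: [0.706, 0.007, 0.708, -0.008]
contact_force: [0.9, -0.5, 0.2]
width: 0.0428
```

Request:
arm_command([
  {"dp":[0,0.045,-0.02],"turn":[0,0,0],"grip":0},
  {"dp":[0,0.045,-0.02],"turn":[0,0,0],"grip":0},
  {"dp":[0,0.045,-0.02],"turn":[0,0,0],"grip":0},
  {"dp":[0,0.045,-0.02],"turn":[0,0,0],"grip":0},
  {"dp":[0,0.045,-0.02],"turn":[0,0,0],"grip":0},
  {"dp":[0,0,0],"turn":[0,0,0],"grip":0},
  {"dp":[0,0,0],"turn":[0,0,0],"grip":0},
  {"dp":[0,0,0],"turn":[0,0,0],"grip":0},
])

```text
clock: 41.4
position: [0.4448, 0.2527, 0.4363]
ee_rot: [0.708, 0.007, 0.706, -0.008]
contact_force: [0.7, -0.1, -1.1]
width: 0.0428
```

```bash
python3 - <<'E'
from h import *
st()
I=manip.get_image("top"); S=manip.get_image("side")
cv2.imwrite("pics/s7.png",cv2.resize(S[190:,220:500,::-1],None,fx=2.6,fy=2.6));cv2.imwrite("pics/t7f.png",I[:,:,::-1])
cv2.imwrite("pics/t7.png",cv2.resize(I[170:320,280:500,::-1],None,fx=3.6,fy=3.6,interpolation=cv2.INTER_CUBIC))
E
```

```text
t41.4 pos [0.4448 0.2527 0.4363] F [ 0.7 -0.1 -1.1] w 0.0428 q [ 0.38  0.16  1.58 -0.    1.4  -1.17]
x [ 0.002 -0.001 -1.   ] y [ 0.022  1.    -0.001] z [ 1.    -0.022  0.002]
```

View pics/s7.png

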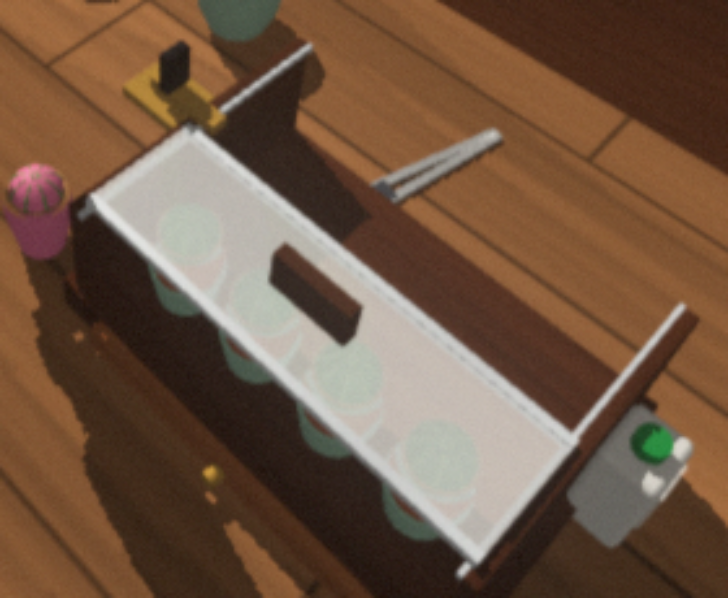

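View pics/t7.png

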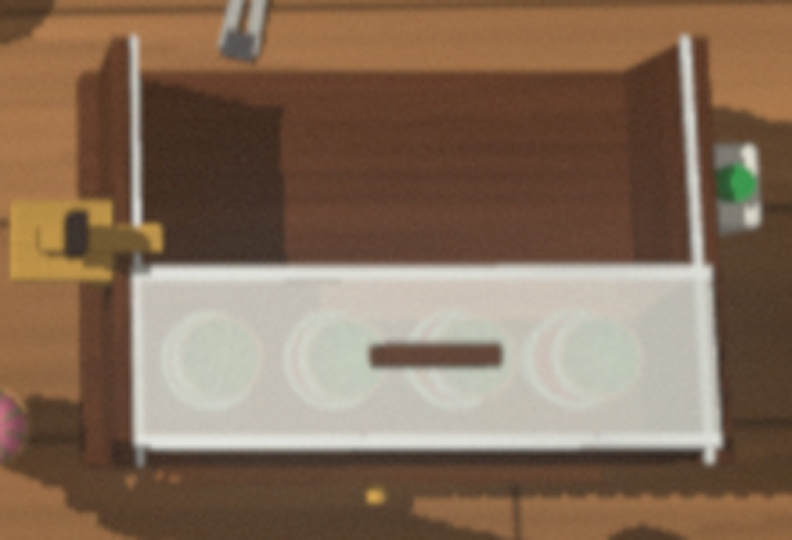

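View pics/t7f.png

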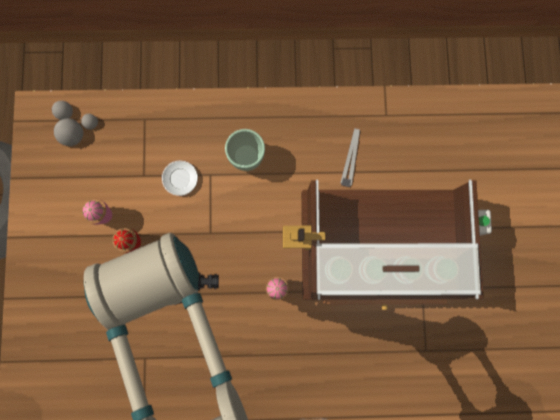

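The bolt tip is at crop x 162, against 155 at the start. The cover sits slightly further shut than it started, all four pots are under it, and the bystanders haven't moved. Handing in.

```bash
python3 -c "
from rig import manip
print(manip.sign_off())"
```

```text
the job is handed in; nothing more can be done
None
```

The job is done and handed in at about 41 s of the 208 s allowed. I drew the bolt, opened the cover, and put the four green-cactus pots into cachepots 1 to 4. Then I shut the cover and pushed the bolt home.

**Checks that agreed:**
- **Pots:** all four looked upright. Before the cover closed, their side and top pixels matched the expected seated positions within about 1–1.5 px. One cactus was partly hidden in the top view and was checked only from the side.
- **Cover and bolt:** both met a stop as I pushed them. In the last pictures both sit slightly further home than they did at the start.
- **Surroundings:** the celadon pot, saucer and tweezer had not visibly moved. None of the pots appeared to be knocked aside. The arm was standing clear, touching nothing.

**Where measurements disagreed:** the wrist camera and the top and side cameras differed by 2–5 mm on the cachepots and pots. I aimed at a value between them, and every pot still went in with only a few newtons of contact force.

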